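# Sort the accordion parts into their trays

### The arm

A 6-joint arm with a two-finger parallel gripper is mounted at the origin on the work surface. World frame = base frame: x ahead of the robot, y to its left, z up, the work surface at z = 0. Lengths are in mm, angles in rad, forces in N, time in s.
With the tool pointing down it reaches from about 275 to 750 mm from the base axis. Payload 10.2 kg.
Tool frame: the origin (TCP) lies at the very end of the fingers, on their centre line; the grasp point (between the pads) lies ctrl.grip_depth behind it (ctrl.grip_depth is the distance from the TCP to the grasp point, in mm); z points along the fingers, y is the direction in which the jaws open and shut (so a half turn about z gives the same grasp; the last joint's range is limited). The gripper opens to 85 mm and grips with 20 to 120 N. Pads are 22 mm wide; open, the fingers measure 114 mm over their backs; the gripper's body (76 mm by 85 mm) begins 54 mm behind the grasp point. The pads swing forward as they close: fully open they stand 13 mm farther back than shut.
Start: joints at [-1.466, 0.313, 1.498, -0, 1.331, -0.223], TCP at [169.017, -497.056, 231.294] pointing down, gripper open.
Joint ranges: [-2.94, 2.94], [-0.97, 2.17], [0.19, 2.56], [-1.23, 4.37], [0.02, 3.11], [-2.88, 2.88]. Speed limits (rad/s): [2.39, 2.39, 3.01, 3.14, 3.14, 3.14].

### API

Orientations are given as a unit quaternion [w, x, y, z].
In Python, from rig import telemetry, eyes, ctrl, nets gives the robot as it stands. The module is installed in compiled form; this text tells all that it offers.
- The arm moves only by the tool drive_tool, never from a script. Its argument "series" is text: rows parted by semicolons, each of 7 numbers parted by spaces: the shift along the tool's x, y, z normalised to -1 to 1, where 1 is 0.12 m, then the turn, a rotation vector about the tool's x, y, z normalised to -1 to 1, where 1 is 0.5 rad, then the opening, from 0 (shut) to 1 (fully open). In form: tx ty tz wx wy wz hand; .... A call has 1 to 20 rows; each row is the pose to reach, as a shift and turn from the pose measured when the call began, along the tool's axes at that moment; what a row does not reach only later rows make up. A row lasts 1/10 s, in which the tool goes at most 50 mm and 8.59 degrees, less where a joint would pass 70% of its speed; a pose out of reach is approached as far as the arm can. A call with a number of a shift or a turn outside -1 to 1 is refused whole. A call with a gripper value outside its range is refused whole. The fingers move at their own pace and stop on an object; "newtons" is the grip in N (left out, the last holds). Time passes only in rows, so rows that repeat a pose let the fingers close. It gives the time, the measured TCP pose, the force and the opening at its end, in the units of the state.
- telemetry.sense(): the state, without advancing time (a new reading comes with each control period).
- eyes.capture(name): name is "scene" or "top" or "wrist"; returns a dict with "frame" (400x640x3 uint8, red, green, blue), "fx", "fy", "cx", "cy" (pixels), "D" ([k1, k2, p1, p2, k3] as OpenCV has them; the pictures are not rectified), "view" (4x4, takes a point from world to camera coordinates). Camera axes: x right, y up, looking along -z (the intrinsics and any distortion apply to the point x, -y, -z); pixel columns grow to the right and rows downward; lengths in mm; the calibration is good to about 2 mm. A picture is of the moment at which its call begins. There is no depth.
- ctrl.finish_job(): hands the job in, once; it reports no verdict.
Trained networks look in a picture, given as the dict that the camera call returned (one of the last four; its "shot" number tells which), for a name from the list of things; names that differ only in an ending like _2 or _b are one class to them, and where a whole thing is asked for, a point or a joint stands for the part that bears it (a point fixed in the world has none). Each returns a list of dicts, best first, with "confidence" (0 to 1); they miss things now and then, are a little off and sometimes report something else, mostly with a low value. They report only what shows in the picture. A call takes as long as a camera call. They do not tell look-alikes from the thing itself.
- nets.spot_in(name, picture): "rect" ([left, top, right, bottom] in pixels, round what is visible of it).
The state is a dict: "time_s": time; "joints": joint angles; "dq": joint speeds; "tau": joint torques, N m; "eef_pos": TCP position; "ee_rot": TCP orientation; "force": force on the tool from outside, world axes, zero at the start; "wrist_torque": the same for the moment, N m; "grip_width": opening from 0.0 (shut) to 1.0 (fully open).
Only numpy, scipy, OpenCV 4.12 (cv2) and the standard library are available. Lean on these libraries where they do the work, as an engineer would, in place of code of your own. Each camera call takes 0.05 s, during which the arm holds its last target. There are 200 camera calls.

### The job

Clear up the loose accordion parts on the bench: stand both reed blocks upright in the pale wooden tray, each along its own red strip, put the brass stud and the brass clasp side by side on the floor of the blue tray, and the black rubber foot flat in the green tray. The two round parts stay standing on their flat ends and the clasp lies right way up, as they are now. Set every part down rather than dropping it, and leave the yellow tape roll and the cork sanding block where they are.

Things in the scene. Friction and masses are not known exactly. Their poses are not given: they have to be found in the camera images.
- pale_reed_center (a point): Pale reed block: pale wooden bar 100 (x) x 24 (y) x 36 (z) mm, about 90 g, with grey metal plates on both long sides and a row of small black slots on top. The point is the centre of the block, 18 mm above its underside; x runs along its length, z is up. It stands on the bench at the start.
- dark_reed_center (a point): Dark reed block: the same shape and size (100 x 24 x 36 mm, about 90 g) in dark brown wood. The point is the centre, 18 mm above its underside; x along its length, z up.
- stud_center (a point): Brass strap stud: upright brass cylinder 30 mm in diameter, 32 mm high, about 70 g, with a small dark dot on top. The point is its centre, 16 mm above its underside; z is its axis, up.
- clasp_center (a point): Brass bellows clasp: brass bar 56 (x) x 20 (y) x 24 (z) mm, about 90 g, with a dark band across the middle of its top and two small steel rivets. The point is its centre, 12 mm above its underside; x along its length, z up.
- foot_center (a point): Black rubber foot: upright black cylinder 38 mm in diameter, 26 mm high, about 40 g, with a small steel disc on top. The point is its centre, 13 mm above its underside; z is its axis, up.
- reed_tray: Pale wooden open tray, fixed to the bench, outside 150 (x) x 190 (y) x 28 (z) mm, walls and floor 5 mm thick, so the floor is 5 mm above the bench. Origin at the centre of the underside, z up. Two flat red felt strips on the floor, each 136 mm long (along the tray's x) and 44 mm wide, their centre lines at y = -44 and y = +44 mm; one reed block goes on each, lengthways, whichever way round; either block may take either strip.
- metal_tray: Blue metal open tray for brass parts, fixed to the bench, outside 140 (x) x 160 (y) x 28 (z) mm, walls and floor 5 mm thick. Origin at the centre of the underside, z up.
- rubber_tray: Green metal open tray for rubber parts, fixed to the bench, outside 140 (x) x 160 (y) x 28 (z) mm, walls and floor 5 mm thick. Origin at the centre of the underside, z up.
- tape: Yellow tape roll lying flat, ring 60 mm across outside, 40 mm inside, 20 mm high, loose; to be left alone. Origin at the centre of its underside.
- sanding: Cork sanding block with a red underside, 60 (x) x 40 (y) x 30 (z) mm, loose; to be left alone. Origin at the centre of its underside. Other clutter, which is not part of the job, stands farther out along the far edge: a glue jar (54 mm wide, 75 mm high), a mug (90 mm high), a screwdriver, a brush and a grey whetstone.
Things that resemble listed ones, but are neither listed nor needed, are in the scene too. What is shaped like the part that bears stud_center but purple is not meant. Of the things that look like the part that bears foot_center, the larger one is meant.

How it is judged:
By the outcome, as a careful person would: the job done as asked, in the order asked, and still so for the second after the job is handed in, with the robot touching nothing.
It also fails if it takes over 141 s, if anything falls off the work surface, if the arm or the gripper's body presses on something with over 40 N, if the wrist force passes 120 N, or if a joint passes its speed limit or range.

## Working session

There is one attempt and no reset: what is moved stays moved. The work goes in short steps, Python scripts to look and compute and a tool call to move; the robot and the scene stay as the last step left them, time stands still between calls to the robot, and variables do not carry over. Pictures are saved under pics/ and viewed, about 12 in all and at most 16, crops included, and the job is handed in when it is done.

Besides the shell and the picture viewer there is one more tool, called after "Call:" as a command line: name --argument value ..., lists and objects as JSON in quotes. drive_tool: Moves the arm, as the interface text tells. Scaled input: -1 to 1 covers 0.12 m each way for a shift and 0.5 rad each way for a turn. Its arguments: {"type":"object","properties":{"series":{"type":"string"},"newtons":{"type":"number"}},"required":["series"]}

```bash
mkdir -p pics
cat > h.py <<'E'
import numpy as np, cv2
from rig import telemetry, eyes, ctrl, nets
def save(p,name,crop=None,scale=1):
    f=p["frame"][:,:,::-1]
    if crop: l,t,r,b=crop; f=f[t:b,l:r]
    cv2.imwrite("pics/"+name,cv2.resize(f,None,fx=scale,fy=scale,interpolation=cv2.INTER_CUBIC))
def K(p): return np.array([[p["fx"],0,p["cx"]],[0,p["fy"],p["cy"]],[0,0,1.]])
def ray(p,uv):
    n=cv2.undistortPoints(np.array([[uv]],float),K(p),np.array(p["D"],float))[0,0]
    V=np.array(p["view"]);R=V[:3,:3];c=-R.T@V[:3,3]
    d=R.T@np.array([n[0],-n[1],-1.]);return c,d/np.linalg.norm(d)
def atz(p,uv,z):
    c,d=ray(p,uv);return c+d*(z-c[2])/d[2]
def tri(obs):
    A=np.zeros((3,3));b=np.zeros(3)
    for p,uv in obs:
        c,d=ray(p,uv);M=np.eye(3)-np.outer(d,d);A+=M;b+=M@c
    X=np.linalg.solve(A,b)
    return X,[float(np.linalg.norm((np.eye(3)-np.outer(ray(p,u)[1],ray(p,u)[1]))@(X-ray(p,u)[0]))) for p,u in obs]
def proj(p,X):
    V=np.array(p["view"]);q=V[:3,:3]@np.array(X,float)+V[:3,3]
    q=np.array([q[0],-q[1],-q[2]])
    return cv2.projectPoints(q.reshape(1,1,3),np.zeros(3),np.zeros(3),K(p),np.array(p["D"],float))[0].ravel()
NAMES=["pale_reed_center","dark_reed_center","stud_center","clasp_center","foot_center","reed_tray","metal_tray","rubber_tray","tape","sanding"]
E
cat > a.py <<'E'
from h import *
np.set_printoptions(precision=1,suppress=True)
print(telemetry.sense()["ee_rot"],ctrl.grip_depth)
for c in ["top","scene"]:
    p=eyes.capture(c);save(p,c+"0.png",scale=1.25)
    V=np.array(p["view"]);print(c,"cam",-V[:3,:3].T@V[:3,3],p["fx"])
    for n in NAMES:
        for r in nets.spot_in(n,p)[:4]:
            if r["confidence"]<.2: continue
            q=np.array(r["rect"]);m=[(q[0]+q[2])/2,(q[1]+q[3])/2]
            print(n,round(r["confidence"],2),q,atz(p,m,20)[:2])
E
python3 a.py
```

```text
[-0.   1.   0.2  0. ] 18.700000000000003
top cam [ 345.9    5.9 1160.2] 425.50324286128256
pale_reed_center 0.89 [236.8 139.1 261.1 179.8] [664.7 206.5]
dark_reed_center 0.85 [263.  224.3 276.4 264.4] [428.7 149. ]
dark_reed_center 0.54 [173.4 202.1 239.7 261.7] [465.6 319.7]
stud_center 0.44 [363.9 231.2 375.2 244.7] [ 440.3 -118.8]
clasp_center 0.72 [389.8 151.  408.8 166.6] [ 657.5 -209.7]
foot_center 0.73 [410.4 193.4 486.5 251.8] [ 477.1 -333.6]
foot_center 0.64 [315.8 236.2 326.2 249.4] [430.1  11.6]
foot_center 0.47 [289.8 264.6 301.5 278.3] [355.6  80.3]
reed_tray 0.72 [264.9 225.5 276.2 262.3] [429.9 146.8]
reed_tray 0.58 [408.3 193.2 485.  252. ] [ 477.2 -328.8]
rubber_tray 0.89 [297.2 140.  359.1 195.8] [635.7 -12.3]
tape 0.74 [298.  141.8 361.3 196.2] [632.5 -16.3]
sanding 0.54 [255.3 190.2 274.5 212.2] [546.3 162. ]
scene cam [ 883.3 -490.7  920.8] 520.4138817900119
pale_reed_center 0.81 [400.8 149.5 450.6 179.9] [667.3 204.1]
dark_reed_center 0.77 [301.9 117.1 346.2 152.3] [439.2 142.1]
stud_center 0.75 [241.1 207.  257.3 225.3] [ 443.4 -123.7]
clasp_center 0.63 [302.1 295.7 321.5 333.8] [ 671.4 -217. ]
foot_center 0.65 [273.4 167.9 290.6 184.3] [434.6  -5.2]
foot_center 0.59 [273.5 132.1 284.3 148.8] [367.4  68.3]
reed_tray 0.56 [126.  248.6 255.5 373.4] [ 489.3 -342.4]
metal_tray 0.66 [337.3  61.2 417.5 131.8] [471.9 314.8]
rubber_tray 0.8 [306.7 184.1 404.  277.6] [636.7 -24.4]
tape 0.94 [265.3 246.4 296.9 280.1] [ 561.9 -168.6]
tape 0.73 [308.3 180.9 403.7 278. ] [635.9 -20.9]
sanding 0.97 [352.4 138.2 390.1 169.6] [555.5 158.9]
```

View pics/top0.png

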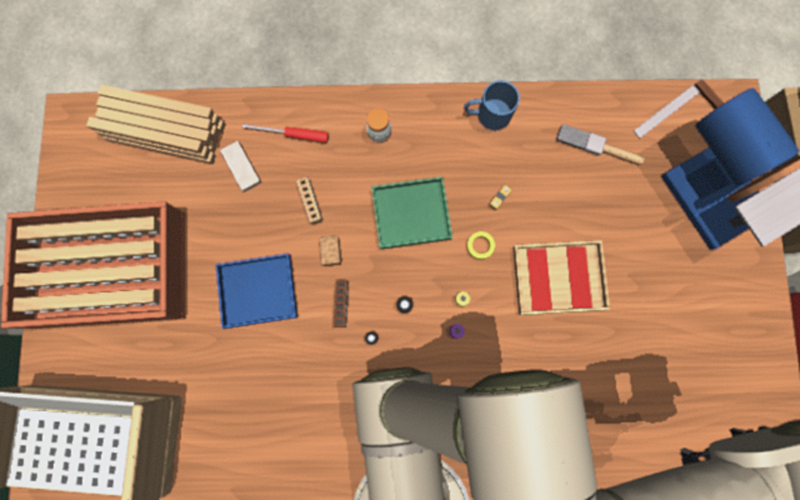

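View pics/scene0.png

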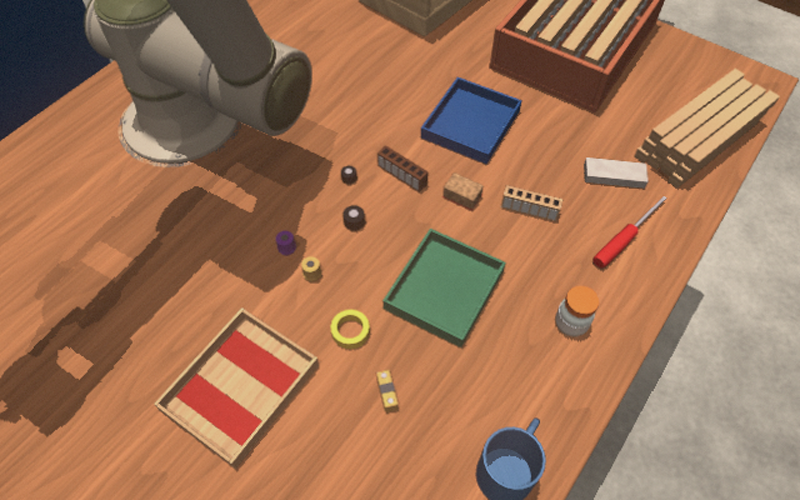

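Top (800 px view) shows the larger black foot at (404,304) and a smaller look-alike at (371,338). The brass stud is at (463,299) and a purple one at (457,331). The clasp is at (500,197), the pale reed at (309,200), the dark reed at (341,303), and the trays are blue (257,290), green (411,212) and wood (561,278). Next I'll fit models to colour masks in both views.

```bash
cat > b.py <<'E'
from h import *
from scipy.optimize import minimize
np.set_printoptions(precision=1,suppress=True)
P={c:eyes.capture(c) for c in ["top","scene"]}
def hull(p,x,y,z0,z1,yaw,lx,ly):
    c,s=np.cos(yaw),np.sin(yaw)
    if ly is None: pts=[(lx/2*np.cos(t),lx/2*np.sin(t)) for t in np.arange(0,6.28,.3)]
    else: pts=[(a*lx/2,b*ly/2) for a in(-1,1) for b in(-1,1)]
    return cv2.convexHull(np.array([proj(p,[x+c*a-s*b,y+s*a+c*b,z]) for a,b in pts for z in (z0,z1)],np.float32))
def mask(p,ctr,rad,cond):
    S=4;f=cv2.resize(p["frame"],None,fx=S,fy=S,interpolation=cv2.INTER_LINEAR)
    hsv=cv2.cvtColor(f,cv2.COLOR_RGB2HSV).astype(int)
    m=cond(hsv,f.astype(int)).astype(np.uint8)
    r=np.zeros_like(m);cv2.circle(r,tuple(int(v*S) for v in ctr),int(rad*S),1,-1);m&=r
    n,l,st,_=cv2.connectedComponentsWithStats(cv2.morphologyEx(m,cv2.MORPH_CLOSE,np.ones((13,13),np.uint8)))
    return m if n<2 else (l==1+np.argmax(st[1:,4])).astype(np.uint8)
def fit(name,x,y,yaw,z0,z1,lx,ly,cond,rad,views=("top","scene")):
    X0=np.array([x,y,yaw])
    for vs in [("top",),("scene",),("top","scene")]:
        M={}
        for v in vs:
            m=mask(P[v],proj(P[v],[x,y,(z0+z1)/2]),rad,cond)
            M[v]=cv2.convexHull(cv2.findNonZero(m)) if m.any() else None
        if any(q is None for q in M.values()): print(name,vs,"none");continue
        def cost(q):
            t=0
            for v in vs:
                h=hull(P[v],X0[0]+q[0],X0[1]+q[1],z0,z1,X0[2]+q[2]/30,lx,ly)*4+1.5
                a,_=cv2.intersectConvexConvex(h.astype(np.float32),M[v].astype(np.float32))
                t+=1-a/(cv2.contourArea(h)+cv2.contourArea(M[v])-a)
            return t
        best=min((minimize(cost,[0,0,d],method="Nelder-Mead",options=dict(initial_simplex=np.array([[0,0,d],[15,0,d],[0,15,d],[0,0,d+6]]),maxiter=300)) for d in ((-10,0,10) if ly else (0,))),key=lambda r:r.fun)
        print(name,vs,(X0+best.x*[1,1,1/30]).round(3),"1-IoU",round(best.fun/len(vs),3))
if __name__=="__main__":
    H=lambda lo,hi,s,v0=30,v1=256:(lambda h,f:(h[...,0]>=lo)&(h[...,0]<=hi)&(h[...,1]>s)&(h[...,2]>v0)&(h[...,2]<v1))
    fit("blue",470,317,.1,0,28,140,160,H(105,125,120),60)
    fit("green",636,-15,.1,0,28,140,160,H(60,90,80),60)
    fit("redfelt",490,-340,0,5,5.1,136,132,lambda h,f:((h[...,0]<4)|(h[...,0]>174))&(h[...,1]>170)&(h[...,2]>60),65)
    fit("stud",441,-121,0,0,32,30,None,H(19,35,90),13)
    fit("foot",432,3,0,0,26,38,None,lambda h,f:(h[...,2]<75)|(h[...,1]<50),14)
    fit("smallfoot",360,75,0,0,20,28,None,lambda h,f:(h[...,2]<75)|(h[...,1]<50),11)
    fit("clasp",660,-210,.6,0,24,56,20,lambda h,f:((h[...,0]>17)&(h[...,0]<35)&(h[...,1]>70))|(h[...,1]<90),18)
    fit("dark",432,145,0,0,36,100,24,lambda h,f:(h[...,2]<115)|(h[...,1]<75),30)
    fit("pale",666,205,.3,0,36,100,24,lambda h,f:(h[...,1]<105)|(h[...,2]<70)|((h[...,0]>13)),32)
E
python3 b.py
```

```text
blue ('top',) [464.4 325.1   0.1] 1-IoU 0.082
blue ('scene',) [463.5 344.    0.2] 1-IoU 0.245
blue ('top', 'scene') [464.6 326.3   0.2] 1-IoU 0.173
green ('top',) [635.3 -16.2   0.1] 1-IoU 0.094
green ('scene',) [600.1  89.7   0.3] 1-IoU 0.879
green ('top', 'scene') [631.6 -13.7   0.2] 1-IoU 0.495
redfelt ('top',) [ 488.2 -312.9    0.4] 1-IoU 0.712
redfelt ('scene',) [ 473.5 -335.1    0. ] 1-IoU 0.679
redfelt ('top', 'scene') [ 477.4 -334.8    0. ] 1-IoU 0.696
stud ('top',) [ 438.6 -119.1    0.1] 1-IoU 0.06
stud ('scene',) [ 424.1 -108.5   -0. ] 1-IoU 0.524
stud ('top', 'scene') [ 438.6 -119.1    0.1] 1-IoU 0.295
foot ('top',) [425.8   5.    0.1] 1-IoU 0.3
foot ('scene',) [428.2   6.7   0.2] 1-IoU 0.241
foot ('top', 'scene') [427.5   6.1   0.2] 1-IoU 0.271
smallfoot ('top',) [360.4  76.    0.3] 1-IoU 0.271
smallfoot ('scene',) [358.2  78.2   0.2] 1-IoU 0.244
smallfoot ('top', 'scene') [358.5  78.4   0.3] 1-IoU 0.258
clasp ('top',) [ 665.3 -214.5   -0.7] 1-IoU 0.113
clasp ('scene',) [ 659.5 -209.6    2.4] 1-IoU 0.217
clasp ('top', 'scene') [ 662.2 -211.8   -0.7] 1-IoU 0.174
dark ('top',) [434.7 140.5  -0. ] 1-IoU 0.184
dark ('scene',) [435.3 138.9  -0.1] 1-IoU 0.07
dark ('top', 'scene') [434.8 139.4  -0.1] 1-IoU 0.131
pale ('top',) [663.9 212.    0.3] 1-IoU 0.1
pale ('scene',) [661.2 211.3   0.3] 1-IoU 0.052
pale ('top', 'scene') [662.4 211.3   0.3] 1-IoU 0.082
```

```bash
cat > plan.py <<'E'
"""python3 plan.py x y z yaw [...more waypoints]: prints shift/turn rows (call-sized) in tool axes from the present pose."""
import sys
from h import *
from scipy.spatial.transform import Rotation as Ro
s=telemetry.sense();q=s["ee_rot"];R=Ro.from_quat([q[1],q[2],q[3],q[0]]);p=np.array(s["eef_pos"])
m=R.as_matrix();yaw0=np.arctan2(m[1,0],m[0,0])
print("t",round(s["time_s"],2),"tcp",p.round(1),"yaw",round(yaw0,3),"zaxis",m[:,2].round(3),"grip",round(s["grip_width"],3),"F",np.round(s["force"],1),"j6",round(s["joints"][5],2))
a=[float(v) for v in sys.argv[1:]]
for i in range(0,len(a),4):
    T=np.array(a[i:i+3]);yaw=a[i+3];RT=Ro.from_euler("ZX",[yaw,np.pi])
    d=R.as_matrix().T@(T-p);w=(R.inv()*RT).as_rotvec()
    n=int(max(1,np.ceil(max(np.abs(d).max()/119,np.abs(w).max()/.49))))
    for k in range(n):
        Rk=R*Ro.from_rotvec(w/n);dk=R.as_matrix().T@((T-p)/(n-k))
        rows=int(max(np.ceil(np.linalg.norm(dk)/50),np.ceil(np.linalg.norm(w)/n/.15)))
        print("wp",i//4,"call",k,":"," ".join("%.3f"%v for v in np.r_[dk/120,w/n/.5])," rows",rows)
        p=p+(T-p)/(n-k);R=Rk
E
python3 plan.py 480 -336 231 0  434.8 139.5 150 -.05
```

```text
t 1.2 tcp [ 169.  -497.1  231.3] yaw 0.328 zaxis [ 0. -0. -1.] grip 1.001 F [ 0.1 -0.9 -0.5] j6 -0.22
wp 0 call 0 : 0.962 -0.145 0.001 0.000 -0.000 0.219  rows 3
wp 0 call 1 : 0.940 -0.249 0.001 0.000 -0.000 0.219  rows 3
wp 0 call 2 : 0.907 -0.351 0.001 0.000 -0.000 0.219  rows 3
wp 1 call 0 : -0.094 -0.991 0.169 0.000 -0.000 0.025  rows 3
wp 1 call 1 : -0.107 -0.989 0.169 0.000 -0.000 0.025  rows 3
wp 1 call 2 : -0.119 -0.988 0.169 0.000 -0.000 0.025  rows 3
wp 1 call 3 : -0.131 -0.986 0.169 0.000 -0.000 0.025  rows 3
```

Call:
drive_tool --series "0.96 -0.145 0 0 0 0.22 1;0.96 -0.145 0 0 0 0.22 1;0.96 -0.145 0 0 0 0.22 1"

```text
time_s: 1.5
eef_pos: [275.3, -441.5, 231.4]
ee_rot: [-0.0, 0.994, 0.11, 0.0]
force: [-0.8, 0.4, 0.6]
grip_width: 1.002
```

Call:
drive_tool --series "0.94 -0.25 0 0 0 0.22 1;0.94 -0.25 0 0 0 0.22 1;0.94 -0.25 0 0 0 0.22 1"

```text
time_s: 1.8
eef_pos: [381.6, -385.5, 231.6]
ee_rot: [-0.0, 0.998, 0.057, 0.001]
force: [-0.8, -0.6, -0.3]
grip_width: 0.998
```

Call:
drive_tool --series "0.907 -0.35 0 0 0 0.22 1;0.907 -0.35 0 0 0 0.22 1;0.907 -0.35 0 0 0 0.22 1;0.907 -0.35 0 0 0 0.22 1"

```text
time_s: 2.2
eef_pos: [486.9, -329.8, 231.4]
ee_rot: [-0.0, 1.0, 0.003, 0.001]
force: [-0.1, -0.6, -0.9]
grip_width: 0.999
```

```bash
cat > look.py <<'E'
import sys,pickle
from h import *
np.set_printoptions(precision=1,suppress=True)
p=eyes.capture("wrist");pickle.dump(p,open("pics/%s.pkl"%sys.argv[1],"wb"));save(p,sys.argv[1]+".png",scale=1.25)
V=np.array(p["view"]);print("cam",-V[:3,:3].T@V[:3,3],"look",-V[2,:3],"tcp",np.array(telemetry.sense()["eef_pos"]))
for n in sys.argv[2:]:
    for r in nets.spot_in(n,p)[:3]: print(n,round(r["confidence"],2),np.array(r["rect"]))
E
python3 look.py w1
```

```text
cam [ 562.3 -328.2  374.5] look [-0.3 -0.  -1. ] tcp [ 485.6 -330.8  231.4]
```

View pics/w1.png

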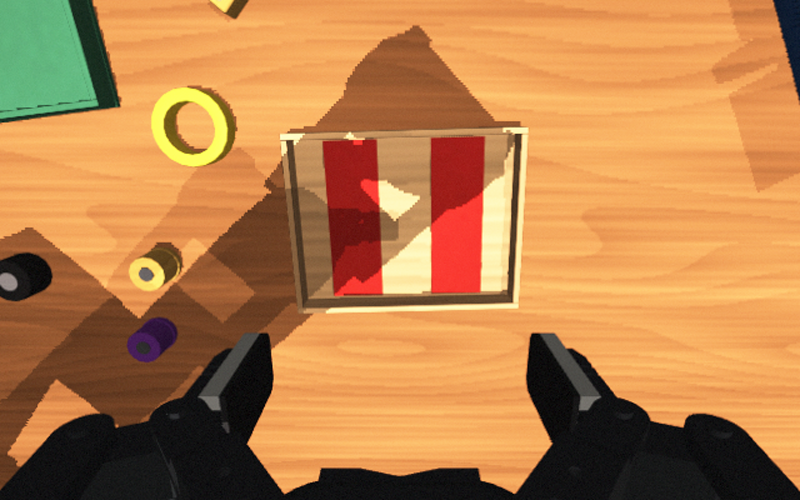

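Wrist view: wood tray with red strips from (322,140) to (485,295), fingers at the bottom corners, stud at (147,270), purple look-alike at (150,342). Image up is +x. Next I'll measure the strips and check their height against the top view.

```bash
cat > c.py <<'E'
from h import *
import pickle
np.set_printoptions(precision=1,suppress=True)
def strips(p,lim):
    h=cv2.cvtColor(p["frame"],cv2.COLOR_RGB2HSV).astype(int)
    m=(((h[...,0]<5)|(h[...,0]>173))&(h[...,1]>190)&(h[...,2]>50)).astype(np.uint8)
    k=np.zeros_like(m);l,t,r,b=lim;k[t:b,l:r]=1;m&=k;m=cv2.morphologyEx(m,cv2.MORPH_OPEN,np.ones((3,3),np.uint8))
    n,lab,st,_=cv2.connectedComponentsWithStats(m);ii=[i for i in range(1,n) if st[i,4]>150]
    out=[]
    for i in ii:
        ys,xs=np.nonzero(lab==i);W=np.array([atz(p,(x,y),5)[:2] for x,y in zip(xs,ys)],np.float32)
        print(st[i],"rect",cv2.minAreaRect(W)); out.append(W)
    print("all",cv2.minAreaRect(np.vstack(out)))
p=pickle.load(open("pics/w1.pkl","rb"));strips(p,(240,100,400,245))
t=eyes.capture("top");strips(t,(400,185,495,260))
# outer rim corners, wrist vs top for height check
from h import tri
c=eyes.capture("scene");strips(c,(120,240,260,380))
E
python3 c.py
```

```text
[ 345  110   42  124 4999] rect ((481.8255615234375, -377.8836975097656), (135.3088836669922, 43.31177520751953), 1.6991910934448242)
[ 259  112   46  124 4951] rect ((478.7247619628906, -289.45611572265625), (135.55946350097656, 43.250648498535156), 1.959166169166565)
all ((480.2606201171875, -333.5899658203125), (135.57603454589844, 131.49102783203125), 2.0018022060394287)Traceback (most recent call last):
  File "c.py", line 15, in <module>
    t=eyes.capture("top");strips(t,(400,185,495,260))
                          ~~~~~~^^^^^^^^^^^^^^^^^^^^^
  File "c.py", line 13, in strips
    print("all",cv2.minAreaRect(np.vstack(out)))
                                ~~~~~~~~~^^^^^
    return _nx.concatenate(arrs, 0, dtype=dtype, casting=casting)
           ~~~~~~~~~~~~~~~^^^^^^^^^^^^^^^^^^^^^^^^^^^^^^^^^^^^^^^
ValueError: need at least one array to concatenate
```

Strips measure 135.5 x 43.3 at z=5 (expected 136 x 44), so the floor height checks out. Strip centres are (481.8,-377.9) and (478.7,-289.5), yaw 0.035. Moving to the dark reed.

```bash
python3 plan.py 434.8 139.5 190 -.05
```

```text
t 2.3 tcp [ 484.8 -331.5  231.6] yaw 0.004 zaxis [ 0.001  0.001 -1.   ] grip 0.996 F [-0.1 -0.4  0.1] j6 0.77
wp 0 call 0 : -0.101 -0.982 0.087 -0.000 -0.000 0.027  rows 3
wp 0 call 1 : -0.114 -0.980 0.087 -0.000 -0.000 0.027  rows 3
wp 0 call 2 : -0.127 -0.979 0.087 -0.000 -0.000 0.027  rows 3
wp 0 call 3 : -0.140 -0.977 0.087 -0.000 -0.000 0.027  rows 3
```

Call:
drive_tool --series "-0.1 -0.98 0.087 0 0 0.027 1;-0.1 -0.98 0.087 0 0 0.027 1;-0.1 -0.98 0.087 0 0 0.027 1"

```text
time_s: 2.6
eef_pos: [470.7, -211.5, 221.1]
ee_rot: [-0.001, 1.0, -0.005, 0.0]
force: [-0.1, -0.5, 0.1]
grip_width: 0.994
```

Call:
drive_tool --series "-0.114 -0.98 0.087 0 0 0.027 1;-0.114 -0.98 0.087 0 0 0.027 1;-0.114 -0.98 0.087 0 0 0.027 1"

```text
time_s: 2.9
eef_pos: [456.6, -91.7, 210.8]
ee_rot: [-0.001, 1.0, -0.011, -0.0]
force: [1.0, -0.3, 0.1]
grip_width: 0.998
```

Call:
drive_tool --series "-0.127 -0.98 0.087 0 0 0.027 1;-0.127 -0.98 0.087 0 0 0.027 1;-0.127 -0.98 0.087 0 0 0.027 1"

```text
time_s: 3.2
eef_pos: [442.7, 28.1, 200.6]
ee_rot: [-0.001, 1.0, -0.018, -0.0]
force: [0.1, -0.4, -0.0]
grip_width: 1.003
```

Call:
drive_tool --series "-0.14 -0.977 0.087 0 0 0.027 1;-0.14 -0.977 0.087 0 0 0.027 1;-0.14 -0.977 0.087 0 0 0.027 1;-0.14 -0.977 0.087 0 0 0.027 1"

```text
time_s: 3.6
eef_pos: [429.4, 146.9, 190.4]
ee_rot: [-0.001, 1.0, -0.024, -0.0]
force: [-0.1, -0.4, 0.4]
grip_width: 1.002
```

```bash
python3 look.py w2 dark_reed_center foot_center
```

```text
cam [505.  144.1 333.3] look [-0.3  0.  -1. ] tcp [429.8 145.6 190.5]
dark_reed_center 0.64 [312.1 120.4 340.7 238. ]
foot_center 0.8 [450.5 148.8 503.5 197.8]
foot_center 0.66 [379.  226.9 409.9 260.1]
foot_center 0.64 [260.1   1.1 318.5  79.5]
```

View pics/w2.png

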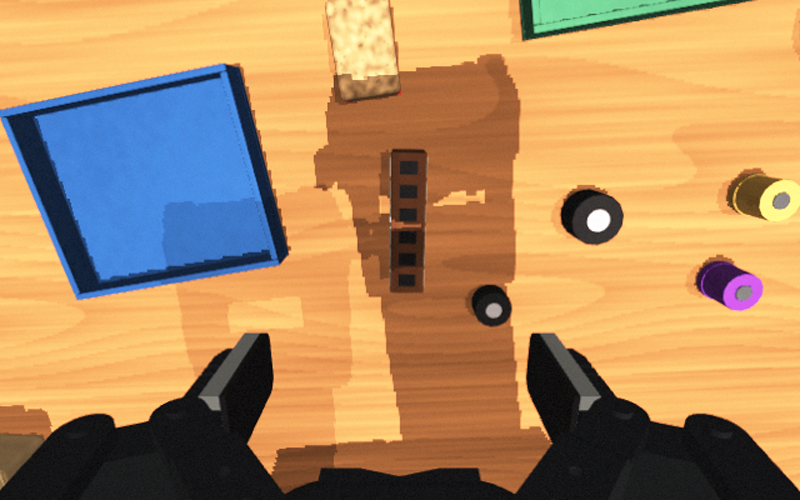

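Wrist view: dark reed top between (391,150) and (424,292). Larger foot at (592,217), smaller look-alike at (491,305), stud (780,200), purple (742,292), blue tray at left.

```bash
cat > d.py <<'E'
from h import *
import pickle
np.set_printoptions(precision=1,suppress=True)
p=pickle.load(open("pics/w2.pkl","rb"));w1=pickle.load(open("pics/w1.pkl","rb"))
def poly(uvs,z,name):
    W=np.array([atz(p,(u/1.25,v/1.25),z)[:2] for u,v in uvs])
    e=np.roll(W,-1,0)-W;L=np.linalg.norm(e,axis=1);i=np.argmax(L)
    print(name,"ctr",W.mean(0),"sides",L,"angs",np.round(np.arctan2(e[:,1],e[:,0])%np.pi,3));return W
poly([(391,150),(427,151),(424,292),(391,291)],36,"dark top")
print(poly([(2,115),(237,66),(286,263),(79,299)],28,"blue rim"))
print(poly([(36,117),(228,77),(272,260),(99,282)],5,"blue floor"))
for n,a,b in [("foot disc",(598,221),(9,282)),("stud dot",(781,201),(147,275))]:
    print(n,tri([(p,np.array(a)/1.25),(w1,np.array(b)/1.25)]))
    h=26 if "foot" in n else 32; print(atz(p,np.array(a)/1.25,h))
print("small disc",atz(p,(493/1.25,311/1.25),20))
E
python3 d.py; python3 plan.py
```

```text
dark top ctr [434.8 141.7] sides [ 23.8 100.2  24.1 100.1] angs [1.5 3.1 1.5 3.1]
blue rim ctr [464.6 321.2] sides [164.9 135.6 162.6 135.6] angs [1.7 0.1 1.7 0.1]
[[520.9 411.2]
 [542.8 247.8]
 [408.  232.3]
 [386.5 393.5]]
blue floor ctr [463.4 327.9] sides [145.  135.8 142.8 128.8] angs [1.7 0.1 1.7 0.1]
[[519.4 406.7]
 [538.8 263. ]
 [403.7 249.7]
 [391.5 392. ]]
foot disc (array([428.4,   5.4,  26. ]), [0.3574491903742546, 0.3574491903742488])
[428.8   5.5  26. ]
stud dot (array([ 438.4, -119.3,   32.2]), [0.5732630529435282, 0.573263052943508])
[ 438.9 -119.2   32. ]
small disc [358.9  78.3  20. ]
t 3.75 tcp [430.3 144.6 190.6] yaw -0.051 zaxis [-0.     0.002 -1.   ] grip 1.001 F [-0.2 -0.1 -0.1] j6 1.68
```

```bash
python3 - <<'E'
from h import *
import pickle
p=pickle.load(open("pics/w2.pkl","rb"))
a=atz(p,(409/1.25,150.5/1.25),36);b=atz(p,(407.5/1.25,291.5/1.25),36);d=a-b;print(np.arctan2(d[1],d[0]))
E
python3 plan.py 434.8 141.7 60 -.035 434.8 141.7 7 -.035
```

```text
-0.05049051011948084
t 3.75 tcp [430.3 144.6 190.6] yaw -0.051 zaxis [-0.     0.002 -1.   ] grip 1.001 F [-0.2 -0.1 -0.1] j6 1.68
wp 0 call 0 : 0.019 0.012 0.544 -0.002 0.000 -0.016  rows 2
wp 0 call 1 : 0.019 0.012 0.544 -0.002 0.000 -0.016  rows 2
wp 1 call 0 : -0.000 -0.000 0.442 0.000 -0.000 0.000  rows 2
```

Call:
drive_tool --series "0.038 0.024 0.5 0 0 0 0.8;0.038 0.024 0.9 0 0 0 0.8;0.038 0.024 0.9 0 0 0 0.8;0.038 0.024 0.9 0 0 0 0.8;0.038 0.024 0.9 0 0 0 0.8" --newtons 40

```text
time_s: 4.25
eef_pos: [436.1, 141.3, 84.6]
ee_rot: [-0.001, 1.0, -0.026, 0.002]
force: [-0.5, -0.5, 1.2]
grip_width: 0.798
```

```bash
python3 plan.py 434.8 141.7 7 -.05
```

```text
t 4.25 tcp [436.1 141.3  84.6] yaw -0.052 zaxis [ 0.003  0.002 -1.   ] grip 0.798 F [-0.5 -0.5  1.2] j6 1.68
wp 0 call 0 : -0.013 -0.002 0.647 -0.005 -0.006 -0.004  rows 2
```

Call:
drive_tool --series "-0.013 -0.002 0.4 0 0 0 0.8;-0.013 -0.002 0.647 0 -0.006 0 0.8;-0.013 -0.002 0.647 0 -0.006 0 0.8;-0.013 -0.002 0.647 0 -0.006 0 0.8;-0.013 -0.002 0.647 0 -0.006 0 0;-0.013 -0.002 0.647 0 -0.006 0 0;-0.013 -0.002 0.647 0 -0.006 0 0;-0.013 -0.002 0.647 0 -0.006 0 0;-0.013 -0.002 0.647 0 -0.006 0 0;-0.013 -0.002 0.647 0 -0.006 0 0;-0.013 -0.002 0.647 0 -0.006 0 0;-0.013 -0.002 0.647 0 -0.006 0 0" --newtons 40

```text
time_s: 5.45
eef_pos: [435.5, 141.8, 8.1]
ee_rot: [-0.001, 1.0, -0.026, 0.001]
force: [-2.5, -0.3, 8.7]
grip_width: 0.274
```

Call:
drive_tool --series "0 0 -0.3 0 0 0 0;0 0 -0.7 0 0 0 0;0 0 -0.9 0 0 0 0;0 0 -0.9 0 0 0 0;0 0 -0.9 0 0 0 0"

```text
time_s: 5.95
eef_pos: [435.1, 141.6, 116.1]
ee_rot: [-0.001, 1.0, -0.026, 0.001]
force: [-0.4, 0.6, -1.0]
grip_width: 0.278
```

```bash
python3 plan.py 482.1 -377.7 115 .035
```

```text
t 5.95 tcp [435.1 141.6 116.1] yaw -0.052 zaxis [ 0.002  0.003 -1.   ] grip 0.278 F [-0.4  0.6 -1. ] j6 1.68
wp 0 call 0 : 0.123 0.860 -0.000 -0.001 -0.001 -0.035  rows 3
wp 0 call 1 : 0.108 0.862 0.000 -0.001 -0.001 -0.035  rows 3
wp 0 call 2 : 0.093 0.864 0.001 -0.001 -0.001 -0.035  rows 3
wp 0 call 3 : 0.078 0.865 0.001 -0.001 -0.001 -0.035  rows 3
wp 0 call 4 : 0.063 0.867 0.001 -0.001 -0.001 -0.035  rows 3
```

Call:
drive_tool --series "0.123 0.86 0 0 0 -0.035 0;0.123 0.86 0 0 0 -0.035 0;0.123 0.86 0 0 0 -0.035 0"

```text
time_s: 6.25
eef_pos: [444.3, 33.9, 114.5]
ee_rot: [-0.001, 1.0, -0.02, 0.0]
force: [0.3, -0.3, -1.6]
grip_width: 0.272
```

Call:
drive_tool --series "0.108 0.862 0 0 0 -0.035 0;0.108 0.862 0 0 0 -0.035 0;0.108 0.862 0 0 0 -0.035 0"

```text
time_s: 6.55
eef_pos: [453.0, -73.4, 113.0]
ee_rot: [-0.001, 1.0, -0.013, -0.001]
force: [0.1, -0.5, -1.0]
grip_width: 0.27
```

Call:
drive_tool --series "0.093 0.864 0 0 0 -0.035 0;0.093 0.864 0 0 0 -0.035 0;0.093 0.864 0 0 0 -0.035 0"

```text
time_s: 6.85
eef_pos: [461.4, -180.5, 111.6]
ee_rot: [-0.001, 1.0, -0.006, -0.001]
force: [-1.3, 0.8, -1.1]
grip_width: 0.276
```

Call:
drive_tool --series "0.078 0.865 0 0 0 -0.035 0;0.078 0.865 0 0 0 -0.035 0;0.078 0.865 0 0 0 -0.035 0"

```text
time_s: 7.15
eef_pos: [469.4, -287.4, 109.9]
ee_rot: [-0.001, 1.0, 0.002, -0.002]
force: [-0.1, 1.1, -1.2]
grip_width: 0.272
```

Call:
drive_tool --series "0.063 0.86 0 0 0 -0.035 0;0.063 0.86 0 0 0 -0.035 0;0.063 0.86 0 0 0 -0.035 0;0.063 0.86 0 0 0 -0.035 0;0.063 0.86 0 0 0 -0.035 0"

```text
time_s: 7.65
eef_pos: [477.5, -388.5, 108.8]
ee_rot: [-0.002, 1.0, 0.011, -0.002]
force: [0.3, -0.2, -0.3]
grip_width: 0.274
```

```bash
python3 look.py w3 dark_reed_center; python3 plan.py 482.1 -377.7 13.5 .035
```

```text
cam [ 553.7 -386.3  251.5] look [-0.3 -0.  -1. ] tcp [ 477.6 -388.5  109.2]
dark_reed_center 0.88 [283.2 159.3 356.7 382.9]
t 7.75 tcp [ 477.6 -388.7  109.5] yaw 0.022 zaxis [-0.004  0.004 -1.   ] grip 0.273 F [-0.7  0.4 -0.4] j6 0.68
wp 0 call 0 : 0.042 -0.088 0.800 -0.007 0.007 -0.026  rows 2
```

View pics/w3.png

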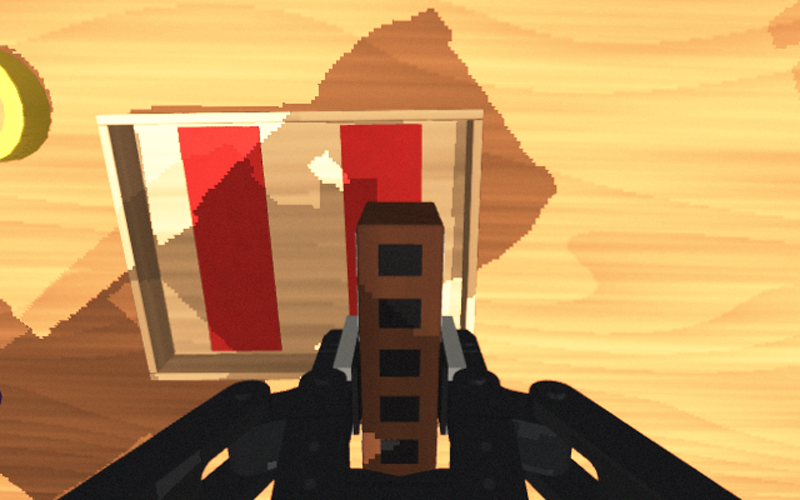

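Reed held square and level: front top edge (362,224)–(441,224), strip A beyond it at (340–421,125). Next I'll check the in-hand offset.

Run:
```python
from h import *
import pickle
np.set_printoptions(precision=2,suppress=True)
p=pickle.load(open("pics/w3.pkl","rb"))
A=[atz(p,(u/1.25,v/1.25),137.4) for u,v in [(362,224),(441,224),(434,471),(363,470)]]
for a in A: print(a)
print(np.mean(A,0),"tcp",telemetry.sense()["eef_pos"], (A[0]+A[1]-A[2]-A[3])/2)
```

```text
[ 526.27 -376.48  137.4 ]
[ 526.78 -397.54  137.4 ]
[ 444.86 -399.56  137.4 ]
[ 444.64 -376.58  137.4 ]
[ 485.64 -387.54  137.4 ] tcp [ 477.64 -388.69  109.48] [81.77  1.05  0.  ]
```

Call:
drive_tool --series "0.042 -0.088 0 -0.007 0.007 -0.026 0;0.042 -0.088 0 -0.007 0.007 -0.026 0;0.042 -0.088 0.35 -0.007 0.007 -0.026 0;0.042 -0.088 0.65 -0.007 0.007 -0.026 0;0.042 -0.088 0.65 -0.007 0.007 -0.026 0;0.042 -0.088 0.65 -0.007 0.007 -0.026 0"

```text
time_s: 8.35
eef_pos: [482.5, -377.7, 32.5]
ee_rot: [0.0, 1.0, 0.018, 0.0]
force: [-0.5, -0.1, 0.1]
grip_width: 0.275
```

```bash
python3 plan.py 482.1 -377.9 13.3 .035
```

```text
t 8.35 tcp [ 482.5 -377.7   32.5] yaw 0.036 zaxis [ 0. -0. -1.] grip 0.275 F [-0.5 -0.1  0.1] j6 0.68
wp 0 call 0 : -0.004 0.002 0.160 0.000 -0.000 0.001  rows 1
```

Call:
drive_tool --series "0 0 0.06 0 0 0 0;0 0 0.11 0 0 0 0;0 0 0.14 0 0 0 0;0 0 0.155 0 0 0 0;0 0 0.16 0 0 0 0;0 0 0.16 0 0 0 0;0 0 0.16 0 0 0 0"

```text
time_s: 9.05
eef_pos: [482.6, -377.8, 13.5]
ee_rot: [0.0, 1.0, 0.018, 0.0]
force: [0.1, -0.3, -0.7]
grip_width: 0.272
```

Call:
drive_tool --series "0 0 0.004 0 0 0 0;0 0 0.008 0 0 0 0;0 0 0.01 0 0 0 0;0 0 0.01 0 0 0 0"

```text
time_s: 9.45
eef_pos: [482.7, -377.9, 13.2]
ee_rot: [0.0, 1.0, 0.018, 0.0]
force: [-2.7, 1.7, 7.2]
grip_width: 0.272
```

Contact at about 7 N, set down. Releasing gently and rising.

Call:
drive_tool --series "0 0 -0.002 0 0 0 0.32;0 0 -0.002 0 0 0 0.42;0 0 -0.002 0 0 0 0.48;0 0 -0.002 0 0 0 0.48;0 0 -0.002 0 0 0 0.48;0 0 -0.2 0 0 0 0.48;0 0 -0.5 0 0 0 0.48;0 0 -0.9 0 0 0 0.8;0 0 -0.9 0 0 0 1;0 0 -0.9 0 0 0 1"

```text
time_s: 10.45
eef_pos: [482.9, -378.1, 121.9]
ee_rot: [0.001, 1.0, 0.018, 0.001]
force: [-0.8, 0.2, -0.9]
grip_width: 0.959
```

```bash
python3 plan.py 660 211 190 0.3
```

```text
t 10.45 tcp [ 482.9 -378.1  121.9] yaw 0.036 zaxis [ 0.002 -0.002 -1.   ] grip 0.959 F [-0.8  0.2 -0.9] j6 0.68
wp 0 call 0 : 0.330 -0.970 -0.115 0.001 -0.001 -0.106  rows 3
wp 0 call 1 : 0.381 -0.952 -0.115 0.001 -0.001 -0.106  rows 3
wp 0 call 2 : 0.431 -0.930 -0.114 0.001 -0.001 -0.106  rows 3
wp 0 call 3 : 0.479 -0.906 -0.114 0.001 -0.001 -0.106  rows 3
wp 0 call 4 : 0.526 -0.880 -0.114 0.001 -0.001 -0.106  rows 3
```

Call:
drive_tool --series "0.33 -0.97 -0.115 0 0 -0.106 1;0.33 -0.97 -0.115 0 0 -0.106 1;0.33 -0.97 -0.115 0 0 -0.106 1"

```text
time_s: 10.75
eef_pos: [518.4, -256.7, 134.4]
ee_rot: [0.0, 0.999, 0.045, -0.0]
force: [-0.2, -0.3, 0.2]
grip_width: 1.008
```

Call:
drive_tool --series "0.38 -0.95 -0.115 0 0 -0.106 1;0.38 -0.95 -0.115 0 0 -0.106 1;0.38 -0.95 -0.115 0 0 -0.106 1"

```text
time_s: 11.05
eef_pos: [553.5, -135.5, 147.0]
ee_rot: [-0.001, 0.997, 0.073, -0.001]
force: [1.0, 0.4, 0.5]
grip_width: 1.0
```

Call:
drive_tool --series "0.43 -0.93 -0.115 0 0 -0.106 1;0.43 -0.93 -0.115 0 0 -0.106 1;0.43 -0.93 -0.115 0 0 -0.106 1"

```text
time_s: 11.35
eef_pos: [588.3, -14.2, 159.6]
ee_rot: [-0.002, 0.995, 0.101, -0.002]
force: [0.5, -0.9, -1.0]
grip_width: 1.001
```

Call:
drive_tool --series "0.48 -0.905 -0.115 0 0 -0.106 1;0.48 -0.905 -0.115 0 0 -0.106 1;0.48 -0.905 -0.115 0 0 -0.106 1"

```text
time_s: 11.65
eef_pos: [622.9, 107.2, 172.1]
ee_rot: [-0.002, 0.992, 0.128, -0.003]
force: [0.0, 0.1, -1.3]
grip_width: 1.003
```

Call:
drive_tool --series "0.52 -0.87 -0.115 0 0 -0.106 1;0.52 -0.87 -0.115 0 0 -0.106 1;0.52 -0.87 -0.115 0 0 -0.106 1;0.52 -0.87 -0.115 0 0 -0.106 1;0.52 -0.87 -0.115 0 0 -0.106 1"

```text
time_s: 12.15
eef_pos: [656.3, 224.1, 184.0]
ee_rot: [-0.002, 0.988, 0.155, -0.005]
force: [-0.5, 0.3, -0.2]
grip_width: 1.0
```

```bash
python3 look.py w4 pale_reed_center; python3 plan.py
```

```text
cam [729.6 248.  326.3] look [-0.3 -0.1 -1. ] tcp [656.4 223.3 184.5]
pale_reed_center 0.82 [321.9 120.3 353.6 237.9]
t 12.25 tcp [656.5 222.9 185. ] yaw 0.309 zaxis [-0.009  0.003 -1.   ] grip 0.999 F [ 0.1  0.4 -0.3] j6 1.42
```

View pics/w4.png

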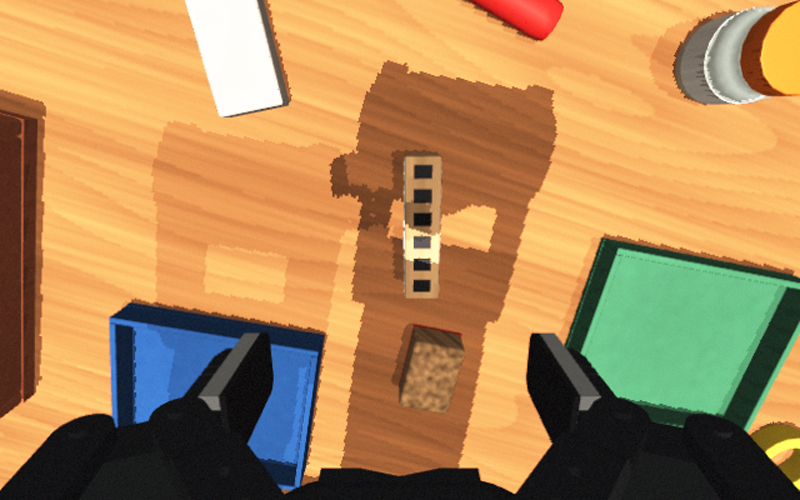

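Wrist view: pale reed top (404,155)–(438,297), cork block just below at (430,370), clear of the fingers.

```bash
python3 - <<'E'
from h import *
import pickle
np.set_printoptions(precision=2,suppress=True)
p=pickle.load(open("pics/w4.pkl","rb"))
A=np.array([atz(p,(u/1.25,v/1.25),36) for u,v in [(404,155),(441,155),(438,297.5),(403,297.5)]])
d=(A[0]+A[1]-A[2]-A[3])/2
print(np.mean(A,0),"L",np.linalg.norm(d),"W",np.linalg.norm(A[0]-A[1]),np.linalg.norm(A[2]-A[3]),"yaw",np.arctan2(d[1],d[0]))
t=eyes.capture("top");s=eyes.capture("scene")
print(tri([(p,(421.5/1.25,226.3/1.25)),(t,proj(t,np.mean(A,0)))])[0], proj(t,np.mean(A,0))*1.25, proj(s,np.mean(A,0))*1.25)
E
python3 plan.py 661.5 212 85 .3
```

```text
[662.96 212.02  36.  ] L 99.95320572327354 W 23.962562154343278 25.078090306860805 yaw 0.31365917717534975
[664.26 212.53  31.89] [307.41 198.17] [533.8  196.13]
t 12.35 tcp [656.8 222.8 185.7] yaw 0.309 zaxis [-0.007  0.003 -1.   ] grip 1.001 F [ 0.4 -0.4  1.6] j6 1.42
wp 0 call 0 : 0.015 0.102 0.839 -0.010 0.012 0.017  rows 3
```

Call:
drive_tool --series "0.027 0.106 0.3 -0.01 0.012 -0.008 0.8;0.027 0.106 0.7 -0.01 0.012 -0.008 0.8;0.027 0.106 0.84 -0.01 0.012 -0.008 0.8;0.027 0.106 0.84 -0.01 0.012 -0.008 0.8;0.027 0.106 0.84 -0.01 0.012 -0.008 0.8;0.027 0.106 0.84 -0.01 0.012 -0.008 0.8"

```text
time_s: 12.95
eef_pos: [663.9, 211.9, 87.1]
ee_rot: [-0.0, 0.988, 0.155, 0.002]
force: [0.6, 0.7, -0.7]
grip_width: 0.806
```

```bash
python3 plan.py 663 212 7 .313
```

```text
t 12.95 tcp [663.9 211.9  87.1] yaw 0.312 zaxis [ 0.003  0.001 -1.   ] grip 0.806 F [ 0.6  0.7 -0.7] j6 1.4
wp 0 call 0 : -0.009 -0.003 0.667 0.001 -0.007 -0.002  rows 2
```

Call:
drive_tool --series "-0.009 -0.003 0.4 0 -0.007 0 0.8;-0.009 -0.003 0.65 0 -0.007 0 0.8;-0.009 -0.003 0.66 0 -0.007 0 0.8;-0.009 -0.003 0.66 0 -0.007 0 0.8;-0.009 -0.003 0.66 0 -0.007 0 0;-0.009 -0.003 0.66 0 -0.007 0 0;-0.009 -0.003 0.66 0 -0.007 0 0;-0.009 -0.003 0.66 0 -0.007 0 0;-0.009 -0.003 0.66 0 -0.007 0 0;-0.009 -0.003 0.66 0 -0.007 0 0;-0.009 -0.003 0.66 0 -0.007 0 0;-0.009 -0.003 0.66 0 -0.007 0 0" --newtons 40

```text
time_s: 14.15
eef_pos: [663.7, 212.1, 9.4]
ee_rot: [0.0, 0.988, 0.155, 0.001]
force: [-1.3, -0.9, 7.2]
grip_width: 0.272
```

Call:
drive_tool --series "0 0 -0.3 0 0 0 0;0 0 -0.7 0 0 0 0;0 0 -0.9 0 0 0 0;0 0 -0.9 0 0 0 0;0 0 -0.9 0 0 0 0"

```text
time_s: 14.65
eef_pos: [663.2, 212.1, 116.8]
ee_rot: [0.0, 0.988, 0.155, 0.001]
force: [0.2, 0.2, -0.7]
grip_width: 0.27
```

```bash
python3 plan.py 479 -288.5 115 .035
```

```text
t 14.65 tcp [663.2 212.1 116.8] yaw 0.312 zaxis [ 0.001 -0.    -1.   ] grip 0.27 F [ 0.2  0.2 -0.7] j6 1.4
wp 0 call 0 : -0.685 0.875 0.004 0.000 -0.001 0.139  rows 3
wp 0 call 1 : -0.623 0.920 0.004 0.000 -0.001 0.139  rows 3
wp 0 call 2 : -0.558 0.961 0.004 0.000 -0.001 0.139  rows 3
wp 0 call 3 : -0.490 0.997 0.004 0.000 -0.001 0.139  rows 3
```

Call:
drive_tool --series "-0.685 0.875 0 0 0 0.139 0;-0.685 0.875 0 0 0 0.139 0;-0.685 0.875 0 0 0 0.139 0"

```text
time_s: 14.95
eef_pos: [615.1, 84.6, 114.6]
ee_rot: [0.0, 0.993, 0.121, -0.001]
force: [0.3, 0.8, -0.4]
grip_width: 0.275
```

Call:
drive_tool --series "-0.623 0.92 0 0 0 0.139 0;-0.623 0.92 0 0 0 0.139 0;-0.623 0.92 0 0 0 0.139 0"

```text
time_s: 15.25
eef_pos: [566.8, -42.6, 112.8]
ee_rot: [-0.0, 0.996, 0.085, -0.003]
force: [0.7, -0.1, -1.1]
grip_width: 0.274
```

Call:
drive_tool --series "-0.558 0.96 0 0 0 0.139 0;-0.558 0.96 0 0 0 0.139 0;-0.558 0.96 0 0 0 0.139 0"

```text
time_s: 15.55
eef_pos: [518.4, -169.5, 111.3]
ee_rot: [-0.001, 0.999, 0.05, -0.005]
force: [0.6, -0.1, -0.4]
grip_width: 0.271
```

Call:
drive_tool --series "-0.47 0.93 0 0 0 0.13 0;-0.47 0.93 0 0 0 0.13 0;-0.47 0.93 0 0 0 0.13 0;-0.47 0.93 0 0 0 0.13 0;-0.47 0.93 0 0 0 0.13 0"

```text
time_s: 16.05
eef_pos: [472.7, -285.6, 110.1]
ee_rot: [-0.002, 1.0, 0.017, -0.006]
force: [-0.1, 0.4, -0.9]
grip_width: 0.273
```

```bash
python3 look.py w5; python3 plan.py 479.2 -289.4 35 .035
```

```text
cam [ 550.  -282.4  252.2] look [-0.3 -0.  -1. ] tcp [ 473.2 -285.1  110.4]
t 16.1 tcp [ 473.2 -285.1  110.4] yaw 0.035 zaxis [-0.011  0.004 -1.   ] grip 0.273 F [ 0.1  0.7 -1. ] j6 0.79
wp 0 call 0 : 0.056 0.040 0.628 -0.008 0.022 0.001  rows 2
```

View pics/w5.png

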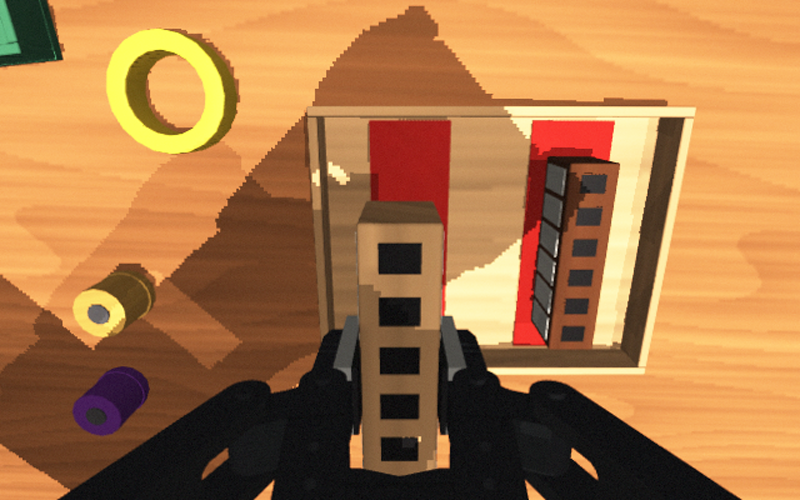

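Pale reed held square; dark reed stands upright on its strip, top (565,165)–(590,348). I'll check that position and then descend.

Run:
```python
from h import *
import pickle
np.set_printoptions(precision=2,suppress=True)
p=pickle.load(open("pics/w5.pkl","rb"))
A=np.array([atz(p,(u/1.25,v/1.25),41) for u,v in [(565,165),(618,162),(590,348),(549,347)]])
d=(A[0]+A[1]-A[2]-A[3])/2
print(np.mean(A,0),"L",np.linalg.norm(d),np.arctan2(d[1],d[0]))
h=110.4-9.4+36
print([atz(p,(u/1.25,v/1.25),h) for u,v in [(361,223),(441,223)]])
```

```text
[ 481.72 -375.97   41.  ] L 98.40647596134 0.048439770276104945
[array([ 521.55, -272.69,  137.  ]), array([ 522.34, -294.23,  137.  ])]
```

Call:
drive_tool --series "0.056 0.04 0 -0.008 0.022 0 0;0.056 0.04 0 -0.008 0.022 0 0;0.056 0.04 0.35 -0.008 0.022 0 0;0.056 0.04 0.63 -0.008 0.022 0 0;0.056 0.04 0.63 -0.008 0.022 0 0;0.056 0.04 0.63 -0.008 0.022 0 0"

```text
time_s: 16.7
eef_pos: [479.7, -289.2, 35.5]
ee_rot: [0.0, 1.0, 0.018, 0.0]
force: [1.3, 0.4, 0.2]
grip_width: 0.275
```

```bash
python3 plan.py 479.2 -289.4 14.4 .035
```

```text
t 16.7 tcp [ 479.7 -289.2   35.5] yaw 0.036 zaxis [ 0. -0. -1.] grip 0.275 F [1.3 0.4 0.2] j6 0.78
wp 0 call 0 : -0.004 0.001 0.175 0.000 -0.000 0.002  rows 1
```

Call:
drive_tool --series "0 0 0.07 0 0 0 0;0 0 0.12 0 0 0 0;0 0 0.15 0 0 0 0;0 0 0.165 0 0 0 0;0 0 0.172 0 0 0 0;0 0 0.178 0 0 0 0;0 0 0.18 0 0 0 0;0 0 0.18 0 0 0 0"

```text
time_s: 17.5
eef_pos: [479.8, -289.3, 14.3]
ee_rot: [0.0, 1.0, 0.018, 0.0]
force: [-1.8, 1.8, 5.4]
grip_width: 0.271
```

Call:
drive_tool --series "0 0 -0.002 0 0 0 0.32;0 0 -0.002 0 0 0 0.42;0 0 -0.002 0 0 0 0.48;0 0 -0.002 0 0 0 0.48;0 0 -0.002 0 0 0 0.48;0 0 -0.2 0 0 0 0.48;0 0 -0.5 0 0 0 0.48;0 0 -0.9 0 0 0 0.8;0 0 -0.9 0 0 0 0.9;0 0 -0.9 0 0 0 0.9"

```text
time_s: 18.5
eef_pos: [480.0, -289.5, 123.1]
ee_rot: [0.001, 1.0, 0.018, 0.001]
force: [-0.0, -0.1, -0.7]
grip_width: 0.901
```

```bash
python3 plan.py 438.5 -119.3 120 0.03
```

```text
t 18.5 tcp [ 480.  -289.5  123.1] yaw 0.036 zaxis [ 0.002 -0.002 -1.   ] grip 0.901 F [-0.  -0.1 -0.7] j6 0.78
wp 0 call 0 : -0.147 -0.715 0.011 0.002 -0.002 0.006  rows 2
wp 0 call 1 : -0.150 -0.714 0.012 0.002 -0.002 0.006  rows 2
```

Call:
drive_tool --series "-0.147 -0.715 0 0 0 0 0.9;-0.147 -0.715 0 0 0 0 0.9"

```text
time_s: 18.7
eef_pos: [457.9, -202.4, 121.0]
ee_rot: [-0.0, 1.0, 0.018, -0.001]
force: [0.2, 0.1, 0.2]
grip_width: 0.902
```

Call:
drive_tool --series "-0.147 -0.69 0 0 0 0 0.9;-0.147 -0.69 0 0 0 0 0.9;-0.147 -0.69 0 0 0 0 0.9;-0.147 -0.69 0 0 0 0 0.9"

```text
time_s: 19.1
eef_pos: [437.1, -119.9, 120.4]
ee_rot: [-0.001, 1.0, 0.018, -0.001]
force: [0.8, -0.4, -0.3]
grip_width: 0.903
```

```bash
python3 look.py w6 stud_center; python3 plan.py 438.5 -119.3 60 0.03
```

```text
cam [ 512.9 -116.1  263.2] look [-0.3 -0.  -1. ] tcp [ 437.3 -120.6  120.5]
stud_center 0.75 [294.5 178.2 337.8 225.5]
stud_center 0.72 [277.7 256.6 320.  311.1]
t 19.2 tcp [ 437.4 -121.   120.6] yaw 0.035 zaxis [-0.002  0.001 -1.   ] grip 0.903 F [ 0.6 -0.5  0.2] j6 1.01
wp 0 call 0 : 0.010 -0.014 0.505 -0.002 0.003 0.009  rows 2
```

View pics/w6.png

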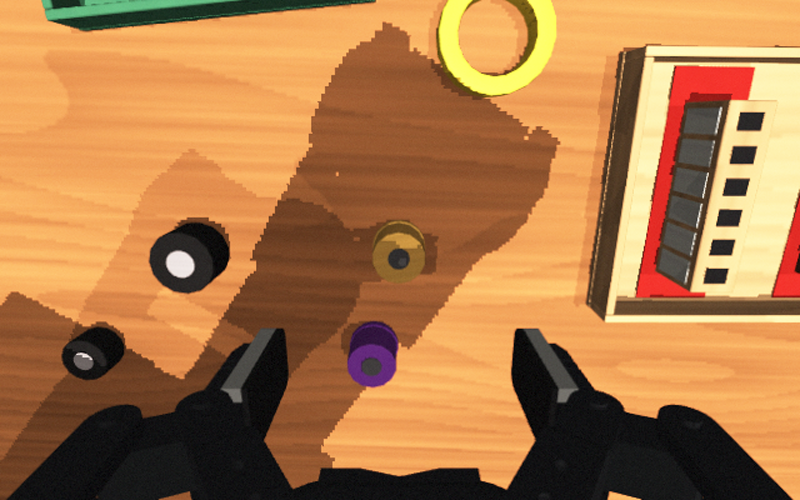

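The brass stud is (399,257) with a dark dot; the one at (371,365) is purple, so not meant. Larger foot (180,262), smaller look-alike (88,358). Pale reed stands on its strip.

```bash
python3 - <<'E'
from h import *
import pickle
np.set_printoptions(precision=2,suppress=True)
p=pickle.load(open("pics/w6.pkl","rb"));w1=pickle.load(open("pics/w1.pkl","rb"));w2=pickle.load(open("pics/w2.pkl","rb"))
S=1.25
print("stud",atz(p,(399/S,258/S),32),tri([(p,(399/S,258/S)),(w1,(147/S,275/S)),(w2,(781/S,201/S))]))
print("foot",atz(p,(180/S,264/S),26),tri([(p,(180/S,264/S)),(w2,(598/S,221/S))]))
print("purple",atz(p,(371/S,367/S),32))
E
python3 plan.py 438.5 -119.3 6 0.03
```

```text
stud [ 439.13 -118.65   32.  ] (array([ 438.63, -119.  ,   32.15]), [0.6342953376345738, 0.8749900106804346, 0.34118614128330244])
foot [428.86   6.38  26.  ] (array([429.1 ,   5.9 ,  26.94]), [0.09440750926881357, 0.09440750926866308])
purple [ 369.84 -104.42   32.  ]
t 19.2 tcp [ 437.4 -121.   120.6] yaw 0.035 zaxis [-0.002  0.001 -1.   ] grip 0.903 F [ 0.6 -0.5  0.2] j6 1.01
wp 0 call 0 : 0.011 -0.013 0.955 -0.002 0.003 0.009  rows 3
```

Call:
drive_tool --series "0.012 -0.017 0 0 0.003 0 0.8;0.012 -0.017 0.35 0 0.003 0 0.8;0.012 -0.017 0.7 0 0.003 0 0.8;0.012 -0.017 0.93 0 0.003 0 0.8;0.012 -0.017 0.95 0 0.003 0 0.8;0.012 -0.017 0.95 0 0.003 0 0.8" --newtons 40

```text
time_s: 19.8
eef_pos: [438.9, -119.3, 6.8]
ee_rot: [-0.001, 1.0, 0.017, -0.0]
force: [-0.2, 0.3, 0.1]
grip_width: 0.799
```

Call:
drive_tool --series "0 0 0 0 0 0 0.5;0 0 0 0 0 0 0;0 0 0 0 0 0 0;0 0 0 0 0 0 0;0 0 0 0 0 0 0;0 0 0 0 0 0 0;0 0 0 0 0 0 0;0 0 0 0 0 0 0" --newtons 40

```text
time_s: 20.6
eef_pos: [439.5, -119.7, 8.0]
ee_rot: [0.0, 1.0, 0.017, 0.001]
force: [-1.3, -0.5, 7.4]
grip_width: 0.336
```

Call:
drive_tool --series "0 0 -0.3 0 0 0 0;0 0 -0.7 0 0 0 0;0 0 -0.9 0 0 0 0;0 0 -0.9 0 0 0 0;0 0 -0.9 0 0 0 0"

```text
time_s: 21.1
eef_pos: [439.2, -119.6, 116.1]
ee_rot: [0.0, 1.0, 0.017, 0.001]
force: [-0.5, 0.5, -0.9]
grip_width: 0.336
```

```bash
python3 plan.py
```

```text
t 21.1 tcp [ 439.2 -119.6  116.1] yaw 0.034 zaxis [ 0.002 -0.001 -1.   ] grip 0.336 F [-0.5  0.5 -0.9] j6 1.01
```

```bash
python3 plan.py 463 330 165 0.13
```

```text
t 21.1 tcp [ 439.2 -119.6  116.1] yaw 0.034 zaxis [ 0.002 -0.001 -1.   ] grip 0.336 F [-0.5  0.5 -0.9] j6 1.01
wp 0 call 0 : 0.082 -0.934 -0.102 0.000 -0.001 -0.048  rows 3
wp 0 call 1 : 0.104 -0.932 -0.102 0.000 -0.001 -0.048  rows 3
wp 0 call 2 : 0.126 -0.929 -0.102 0.000 -0.001 -0.048  rows 3
wp 0 call 3 : 0.148 -0.926 -0.102 0.000 -0.001 -0.048  rows 3
```

Call:
drive_tool --series "0.082 -0.934 -0.1 0 0 -0.048 0;0.082 -0.934 -0.1 0 0 -0.048 0;0.082 -0.934 -0.1 0 0 -0.048 0"

```text
time_s: 21.4
eef_pos: [444.2, -3.9, 127.1]
ee_rot: [-0.0, 1.0, 0.03, -0.0]
force: [-1.2, -0.6, -0.5]
grip_width: 0.333
```

Call:
drive_tool --series "0.104 -0.932 -0.1 0 0 -0.048 0;0.104 -0.932 -0.1 0 0 -0.048 0;0.104 -0.932 -0.1 0 0 -0.048 0"

```text
time_s: 21.7
eef_pos: [449.2, 111.5, 138.4]
ee_rot: [-0.001, 0.999, 0.044, -0.001]
force: [-1.4, -1.4, -0.3]
grip_width: 0.336
```

Call:
drive_tool --series "0.126 -0.929 -0.1 0 0 -0.048 0;0.126 -0.929 -0.1 0 0 -0.048 0;0.126 -0.929 -0.1 0 0 -0.048 0"

```text
time_s: 22.0
eef_pos: [453.9, 227.0, 149.5]
ee_rot: [-0.001, 0.998, 0.057, -0.002]
force: [-1.3, -0.2, -1.2]
grip_width: 0.332
```

Call:
drive_tool --series "0.148 -0.89 -0.1 0 0 -0.048 0;0.148 -0.89 -0.1 0 0 -0.048 0;0.148 -0.89 -0.1 0 0 -0.048 0;0.148 -0.89 -0.1 0 0 -0.048 0;0.148 -0.89 -0.1 0 0 -0.048 0"

```text
time_s: 22.5
eef_pos: [459.2, 333.8, 160.5]
ee_rot: [-0.0, 0.998, 0.069, -0.003]
force: [-0.2, -1.0, -0.7]
grip_width: 0.332
```

```bash
python3 look.py w7; python3 plan.py
```

```text
cam [534.8 345.4 303.1] look [-0.3 -0.  -1. ] tcp [459.4 333.6 160.8]
t 22.55 tcp [459.4 333.6 160.8] yaw 0.137 zaxis [-0.005  0.    -1.   ] grip 0.336 F [-0.3 -0.6  0.1] j6 1.85
```

View pics/w7.png

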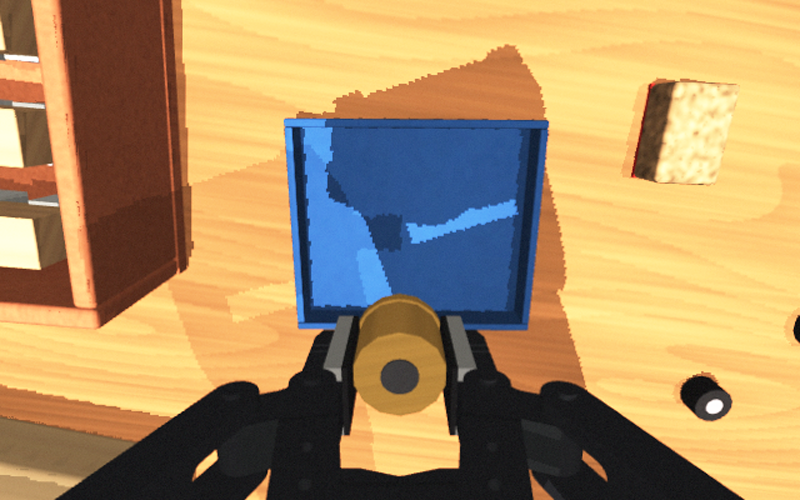

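Blue tray rim corners at (286,119), (548,121), (527,328), (299,327); stud held upright; red accordion box at left, base edge (185,270).

Run:
```python
from h import *
import pickle
np.set_printoptions(precision=2,suppress=True)
p=pickle.load(open("pics/w7.pkl","rb"));S=1.25
A=np.array([atz(p,(u/S,v/S),28) for u,v in [(286,119),(548,121),(527,328),(299,327)]])
e=np.roll(A,-1,0)-A;c=A.mean(0)[:2];print("rim",c,np.linalg.norm(e,axis=1),np.arctan2(e[:,1],e[:,0]))
F=np.array([atz(p,(u/S,v/S),5) for u,v in [(303,127),(530,128)]]);print("floor back edge",F,np.linalg.norm(F[1]-F[0]))
y=np.arctan2(-(e[0,0]-e[2,0]),-(e[0,1]-e[2,1]))
y=-np.arctan2((e[0]-e[2])[0],-(e[0]-e[2])[1]);y=-y if False else y
print("yaw from y-side",y, "x-side",np.arctan2((e[3]-e[1])[1],(e[3]-e[1])[0]))
print("box",atz(p,(185/S,270/S),0),atz(p,(100/S,327/S),0))
```

```text
rim [466.28 325.61] [157.36 137.63 158.36 137.99] [-1.44 -3.01  1.71  0.13]
floor back edge [[519.82 406.9    5.  ]
 [539.89 259.86   5.  ]] 148.40330996104467
yaw from y-side -0.13370048911977858 x-side 0.1314085936735859
box [406.8 486.5   0. ] [350.54 552.22   0.  ]
```

```bash
python3 plan.py 463 350.4 50 0.132
```

```text
t 22.55 tcp [459.4 333.6 160.8] yaw 0.137 zaxis [-0.005  0.    -1.   ] grip 0.336 F [-0.3 -0.6  0.1] j6 1.85
wp 0 call 0 : 0.054 -0.134 0.924 -0.002 0.010 0.011  rows 3
```

Call:
drive_tool --series "0.054 -0.134 0 0 0.01 0.011 0;0.054 -0.134 0.3 0 0.01 0.011 0;0.054 -0.134 0.65 0 0.01 0.011 0;0.054 -0.134 0.92 0 0.01 0.011 0;0.054 -0.134 0.92 0 0.01 0.011 0;0.054 -0.134 0.92 0 0.01 0.011 0"

```text
time_s: 23.15
eef_pos: [463.7, 349.6, 51.3]
ee_rot: [-0.001, 0.998, 0.065, 0.0]
force: [-0.1, 0.1, 0.3]
grip_width: 0.333
```

```bash
python3 plan.py 463 350.4 13 0.132
```

```text
t 23.15 tcp [463.7 349.6  51.3] yaw 0.131 zaxis [ 0.     0.001 -1.   ] grip 0.333 F [-0.1  0.1  0.3] j6 1.88
wp 0 call 0 : -0.005 -0.007 0.319 -0.002 -0.001 -0.003  rows 1
```

Call:
drive_tool --series "-0.005 -0.007 0.15 0 0 0 0;-0.005 -0.007 0.25 0 0 0 0;-0.005 -0.007 0.29 0 0 0 0;-0.005 -0.007 0.31 0 0 0 0;-0.005 -0.007 0.316 0 0 0 0;-0.005 -0.007 0.322 0 0 0 0;-0.005 -0.007 0.324 0 0 0 0;-0.005 -0.007 0.324 0 0 0 0"

```text
time_s: 23.95
eef_pos: [463.3, 350.6, 13.1]
ee_rot: [-0.001, 0.998, 0.065, 0.001]
force: [-0.7, -0.1, 5.3]
grip_width: 0.338
```

Call:
drive_tool --series "0 0 -0.002 0 0 0 0.38;0 0 -0.002 0 0 0 0.46;0 0 -0.002 0 0 0 0.52;0 0 -0.002 0 0 0 0.52;0 0 -0.002 0 0 0 0.52;0 0 -0.2 0 0 0 0.52;0 0 -0.5 0 0 0 0.52;0 0 -0.9 0 0 0 0.8;0 0 -0.9 0 0 0 0.9;0 0 -0.9 0 0 0 0.9"

```text
time_s: 24.95
eef_pos: [463.4, 350.6, 121.8]
ee_rot: [-0.001, 0.998, 0.065, 0.002]
force: [-0.0, 0.1, -1.3]
grip_width: 0.9
```

```bash
python3 plan.py 655 -209 180 -0.7
```

```text
t 24.95 tcp [463.4 350.6 121.8] yaw 0.131 zaxis [ 0.003  0.002 -1.   ] grip 0.9 F [-0.   0.1 -1.3] j6 1.89
wp 0 call 0 : 0.195 0.966 -0.098 -0.001 -0.001 0.332  rows 3
wp 0 call 1 : 0.352 0.921 -0.098 -0.001 -0.001 0.332  rows 3
wp 0 call 2 : 0.500 0.850 -0.097 -0.001 -0.001 0.332  rows 3
wp 0 call 3 : 0.633 0.755 -0.097 -0.001 -0.001 0.332  rows 3
wp 0 call 4 : 0.749 0.640 -0.097 -0.001 -0.001 0.332  rows 3
```

Call:
drive_tool --series "0.195 0.966 -0.1 0 0 0.332 0.9;0.195 0.966 -0.1 0 0 0.332 0.9;0.195 0.966 -0.1 0 0 0.332 0.9"

```text
time_s: 25.25
eef_pos: [502.2, 235.3, 132.6]
ee_rot: [-0.001, 1.0, -0.019, 0.001]
force: [0.4, 0.2, 0.4]
grip_width: 0.899
```

Call:
drive_tool --series "0.352 0.92 -0.1 0 0 0.332 0.9;0.352 0.92 -0.1 0 0 0.332 0.9;0.352 0.92 -0.1 0 0 0.332 0.9"

```text
time_s: 25.55
eef_pos: [540.6, 119.9, 143.3]
ee_rot: [-0.0, 0.995, -0.104, -0.0]
force: [0.2, 0.6, -0.1]
grip_width: 0.901
```

Call:
drive_tool --series "0.5 0.85 -0.1 0 0 0.332 0.9;0.5 0.85 -0.1 0 0 0.332 0.9;0.5 0.85 -0.1 0 0 0.332 0.9"

```text
time_s: 25.85
eef_pos: [578.6, 4.1, 153.8]
ee_rot: [0.0, 0.982, -0.188, -0.001]
force: [0.6, 0.7, 0.2]
grip_width: 0.901
```

Call:
drive_tool --series "0.633 0.755 -0.1 0 0 0.332 0.9;0.633 0.755 -0.1 0 0 0.332 0.9;0.633 0.755 -0.1 0 0 0.332 0.9"

```text
time_s: 26.15
eef_pos: [616.0, -111.9, 164.0]
ee_rot: [0.0, 0.963, -0.27, -0.002]
force: [-0.1, 1.1, -0.7]
grip_width: 0.902
```

Call:
drive_tool --series "0.7 0.6 -0.1 0 0 0.332 0.9;0.7 0.6 -0.1 0 0 0.332 0.9;0.7 0.6 -0.1 0 0 0.332 0.9;0.7 0.6 -0.1 0 0 0.332 0.9;0.7 0.6 -0.1 0 0 0.332 0.9"

```text
time_s: 26.65
eef_pos: [649.8, -216.1, 174.2]
ee_rot: [0.0, 0.937, -0.349, -0.004]
force: [-0.9, 0.7, -0.4]
grip_width: 0.901
```

```bash
python3 look.py w8 clasp_center; python3 plan.py
```

```text
cam [ 708.  -264.6  316.6] look [-0.2  0.2 -1. ] tcp [ 649.9 -215.6  174.8]
clasp_center 0.76 [293.5 141.7 321.3 210.6]
t 26.75 tcp [ 650.1 -215.4  175.2] yaw -0.712 zaxis [-0.006  0.001 -1.   ] grip 0.903 F [-0.2 -0.7  0.4] j6 1.79
```

View pics/w8.png

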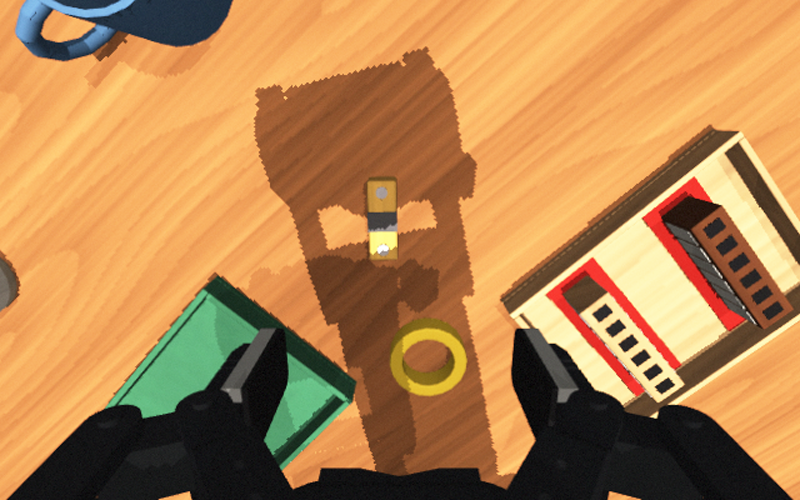

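Clasp (382,219) lies right way up, dark band and two rivets on top; tape (428,358) and green tray clear of the fingers; both reeds upright on their strips.

```bash
python3 - <<'E'
from h import *
import pickle
np.set_printoptions(precision=2,suppress=True)
p=pickle.load(open("pics/w8.pkl","rb"));S=1.25
A=np.array([atz(p,(u/S,v/S),24) for u,v in [(367,178),(397,178),(397,258),(370,258)]])
d=(A[0]+A[1]-A[2]-A[3])/2
print(np.mean(A,0),"L",np.linalg.norm(d),"W",np.linalg.norm(A[0]-A[1]),np.linalg.norm(A[2]-A[3]),"yaw",np.arctan2(d[1],d[0]))
r=[atz(p,(382/S,192.5/S),24),atz(p,(383/S,247/S),24)];d=r[0]-r[1];print("rivets",(r[0]+r[1])/2,np.arctan2(d[1],d[0]))
t=eyes.capture("top");sc=eyes.capture("scene")
for n,q in (("top",t),("scene",sc)):
    h=cv2.cvtColor(q["frame"],cv2.COLOR_RGB2HSV);g=proj(q,np.mean(A,0));print(n,g)
save(sc,"s2.png",(270,270,350,350),6)
E
python3 plan.py 660 -211 60 -.71
```

```text
[ 663.96 -213.26   24.  ] L 55.74798190473138 W 19.886377979179674 18.926206580949472 yaw -0.7044923239385209
rivets [ 663.47 -212.6    24.  ] -0.7050806197545586
top [400.73 156.1 ]
scene [309.73 310.06]
t 26.85 tcp [ 650.2 -215.7  175.7] yaw -0.712 zaxis [-0.005  0.001 -1.   ] grip 0.9 F [-0.3  0.6  0.1] j6 1.79
wp 0 call 0 : 0.040 -0.085 0.964 0.006 0.009 -0.003  rows 3
```

Call:
drive_tool --series "0.074 -0.092 0.3 0.006 0.009 -0.014 0.7;0.074 -0.092 0.65 0.006 0.009 -0.014 0.7;0.074 -0.092 0.96 0.006 0.009 -0.014 0.7;0.074 -0.092 0.96 0.006 0.009 -0.014 0.7;0.074 -0.092 0.96 0.006 0.009 -0.014 0.7;0.074 -0.092 0.96 0.006 0.009 -0.014 0.7"

```text
time_s: 27.45
eef_pos: [664.8, -213.4, 63.6]
ee_rot: [0.0, 0.939, -0.345, 0.002]
force: [0.8, 0.2, 0.2]
grip_width: 0.7
```

```bash
python3 plan.py 663.7 -213 3 -.705
```

```text
t 27.45 tcp [ 664.8 -213.4   63.6] yaw -0.704 zaxis [ 0.004 -0.002 -1.   ] grip 0.7 F [0.8 0.2 0.2] j6 1.8
wp 0 call 0 : -0.012 0.005 0.505 -0.003 -0.009 0.001  rows 2
```

Call:
drive_tool --series "-0.012 0.005 0.3 -0.003 -0.009 0 0.7;-0.012 0.005 0.48 -0.003 -0.009 0 0.7;-0.012 0.005 0.495 -0.003 -0.009 0 0.7;-0.012 0.005 0.495 -0.003 -0.009 0 0.7;-0.012 0.005 0.495 -0.003 -0.009 0 0.3;-0.012 0.005 0.495 -0.003 -0.009 0 0;-0.012 0.005 0.495 -0.003 -0.009 0 0;-0.012 0.005 0.495 -0.003 -0.009 0 0;-0.012 0.005 0.495 -0.003 -0.009 0 0;-0.012 0.005 0.495 -0.003 -0.009 0 0;-0.012 0.005 0.495 -0.003 -0.009 0 0;-0.012 0.005 0.495 -0.003 -0.009 0 0" --newtons 40

```text
time_s: 28.65
eef_pos: [664.3, -213.3, 5.7]
ee_rot: [0.0, 0.939, -0.345, 0.001]
force: [-0.5, 0.6, 6.9]
grip_width: 0.224
```

Call:
drive_tool --series "0 0 -0.3 0 0 0 0;0 0 -0.7 0 0 0 0;0 0 -0.95 0 0 0 0;0 0 -0.95 0 0 0 0;0 0 -0.95 0 0 0 0"

```text
time_s: 29.15
eef_pos: [663.9, -213.1, 119.6]
ee_rot: [0.0, 0.939, -0.345, 0.001]
force: [-0.1, 0.1, -1.7]
grip_width: 0.225
```

```bash
python3 plan.py 470.2 295.9 118 .132
```

```text
t 29.15 tcp [ 663.9 -213.1  119.6] yaw -0.704 zaxis [ 0.002 -0.001 -1.   ] grip 0.225 F [-0.1  0.1 -1.7] j6 1.8
wp 0 call 0 : -0.795 -0.437 0.001 0.000 -0.001 -0.335  rows 3
wp 0 call 1 : -0.711 -0.564 0.001 0.000 -0.001 -0.335  rows 3
wp 0 call 2 : -0.608 -0.674 0.002 0.000 -0.001 -0.335  rows 3
wp 0 call 3 : -0.487 -0.766 0.002 0.000 -0.001 -0.335  rows 3
wp 0 call 4 : -0.352 -0.836 0.002 0.000 -0.001 -0.335  rows 3
```

Call:
drive_tool --series "-0.795 -0.437 0 0 0 -0.335 0;-0.795 -0.437 0 0 0 -0.335 0;-0.795 -0.437 0 0 0 -0.335 0"

```text
time_s: 29.45
eef_pos: [622.7, -106.6, 117.3]
ee_rot: [-0.0, 0.965, -0.263, -0.002]
force: [-0.4, -0.5, -0.4]
grip_width: 0.225
```

Call:
drive_tool --series "-0.711 -0.564 0 0 0 -0.335 0;-0.711 -0.564 0 0 0 -0.335 0;-0.711 -0.564 0 0 0 -0.335 0"

```text
time_s: 29.75
eef_pos: [581.3, -1.3, 116.0]
ee_rot: [-0.001, 0.984, -0.18, -0.004]
force: [0.3, 0.0, -1.7]
grip_width: 0.224
```

Call:
drive_tool --series "-0.608 -0.674 0 0 0 -0.335 0;-0.608 -0.674 0 0 0 -0.335 0;-0.608 -0.674 0 0 0 -0.335 0"

```text
time_s: 30.05
eef_pos: [539.6, 103.3, 115.4]
ee_rot: [-0.001, 0.995, -0.096, -0.005]
force: [0.0, 0.4, -1.1]
grip_width: 0.228
```

Call:
drive_tool --series "-0.487 -0.766 0 0 0 -0.335 0;-0.487 -0.766 0 0 0 -0.335 0;-0.487 -0.766 0 0 0 -0.335 0"

```text
time_s: 30.35
eef_pos: [497.9, 207.4, 115.2]
ee_rot: [-0.002, 1.0, -0.011, -0.006]
force: [-0.5, -0.6, -1.2]
grip_width: 0.225
```

Call:
drive_tool --series "-0.34 -0.79 0 0 0 -0.335 0;-0.34 -0.79 0 0 0 -0.335 0;-0.34 -0.79 0 0 0 -0.335 0;-0.34 -0.79 0 0 0 -0.335 0;-0.34 -0.79 0 0 0 -0.335 0"

```text
time_s: 30.85
eef_pos: [459.9, 301.7, 115.5]
ee_rot: [-0.002, 0.997, 0.072, -0.007]
force: [0.5, -0.5, -0.2]
grip_width: 0.223
```

```bash
python3 look.py w9; python3 plan.py 470.3 295.9 40 .132
```

```text
cam [536.6 313.4 257.5] look [-0.3 -0.  -1. ] tcp [460.  301.5 115.6]
t 30.9 tcp [460.  301.5 115.6] yaw 0.144 zaxis [-0.013  0.003 -1.   ] grip 0.225 F [ 0.6  0.4 -1.7] j6 1.79
wp 0 call 0 : 0.086 0.062 0.629 -0.010 0.025 0.024  rows 2
```

View pics/w9.png

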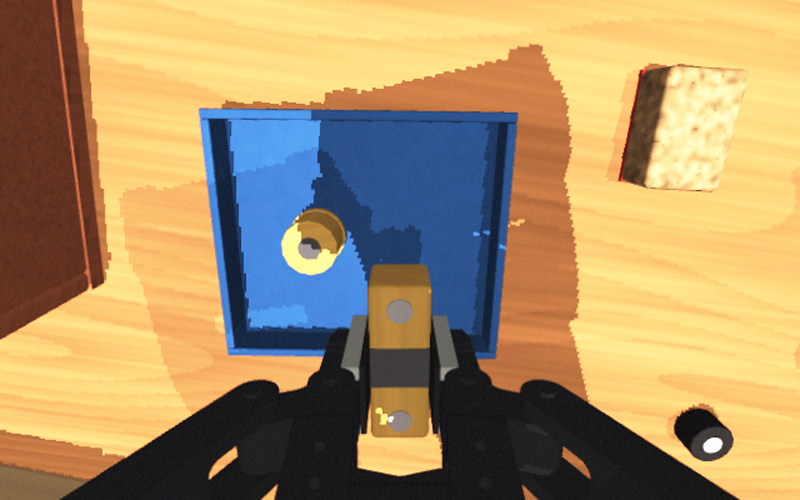

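Stud stands at (312,245) in the blue tray; clasp held level, band on top, rivets at (400,310) and (400,420). Descending.

Call:
drive_tool --series "0.086 0.062 0 -0.01 0.025 0.024 0;0.086 0.062 0 -0.01 0.025 0.024 0;0.086 0.062 0.35 -0.01 0.025 0.024 0;0.086 0.062 0.62 -0.01 0.025 0.024 0;0.086 0.062 0.62 -0.01 0.025 0.024 0;0.086 0.062 0.62 -0.01 0.025 0.024 0"

```text
time_s: 31.5
eef_pos: [471.0, 295.6, 41.8]
ee_rot: [-0.0, 0.998, 0.066, 0.0]
force: [-0.5, 1.2, 0.4]
grip_width: 0.225
```

```bash
python3 plan.py 470.3 295.9 10.7 .132
```

```text
t 31.5 tcp [471.  295.6  41.8] yaw 0.131 zaxis [ 0.  0. -1.] grip 0.225 F [-0.5  1.2  0.4] j6 1.79
wp 0 call 0 : -0.006 -0.003 0.260 0.000 -0.000 -0.001  rows 1
```

Call:
drive_tool --series "-0.006 -0.003 0.12 0 0 0 0;-0.006 -0.003 0.2 0 0 0 0;-0.006 -0.003 0.235 0 0 0 0;-0.006 -0.003 0.25 0 0 0 0;-0.006 -0.003 0.257 0 0 0 0;-0.006 -0.003 0.263 0 0 0 0;-0.006 -0.003 0.265 0 0 0 0;-0.006 -0.003 0.265 0 0 0 0"

```text
time_s: 32.3
eef_pos: [470.4, 296.0, 10.6]
ee_rot: [-0.0, 0.998, 0.066, 0.0]
force: [-2.4, -1.6, 5.4]
grip_width: 0.219
```

Call:
drive_tool --series "0 0 -0.002 0 0 0 0.28;0 0 -0.002 0 0 0 0.36;0 0 -0.002 0 0 0 0.4;0 0 -0.002 0 0 0 0.4;0 0 -0.002 0 0 0 0.4;0 0 -0.2 0 0 0 0.4;0 0 -0.5 0 0 0 0.4;0 0 -0.9 0 0 0 0.8;0 0 -0.9 0 0 0 0.9;0 0 -0.9 0 0 0 0.9"

```text
time_s: 33.3
eef_pos: [470.6, 296.1, 119.4]
ee_rot: [-0.0, 0.998, 0.066, 0.001]
force: [-0.7, -0.4, -0.8]
grip_width: 0.886
```

```bash
python3 plan.py 429 6 125 .05
```

```text
t 33.3 tcp [470.6 296.1 119.4] yaw 0.132 zaxis [ 0.003  0.001 -1.   ] grip 0.886 F [-0.7 -0.4 -0.8] j6 1.79
wp 0 call 0 : -0.220 0.784 -0.017 -0.000 -0.002 0.054  rows 2
wp 0 call 1 : -0.199 0.789 -0.016 -0.000 -0.002 0.054  rows 2
wp 0 call 2 : -0.177 0.795 -0.016 -0.000 -0.002 0.054  rows 2
```

Call:
drive_tool --series "-0.22 0.784 -0.02 0 0 0.054 0.9;-0.22 0.784 -0.02 0 0 0.054 0.9;-0.22 0.784 -0.02 0 0 0.054 0.9"

```text
time_s: 33.6
eef_pos: [455.6, 195.6, 120.3]
ee_rot: [0.0, 0.999, 0.05, -0.0]
force: [0.5, 0.4, 0.5]
grip_width: 0.903
```

Call:
drive_tool --series "-0.2 0.789 -0.02 0 0 0.054 0.9;-0.2 0.789 -0.02 0 0 0.054 0.9;-0.2 0.789 -0.02 0 0 0.054 0.9"

```text
time_s: 33.9
eef_pos: [440.3, 95.5, 121.7]
ee_rot: [0.0, 0.999, 0.034, -0.002]
force: [-0.4, 0.2, -0.5]
grip_width: 0.904
```

Call:
drive_tool --series "-0.177 0.78 -0.02 0 0 0.054 0.9;-0.177 0.78 -0.02 0 0 0.054 0.9;-0.177 0.78 -0.02 0 0 0.054 0.9;-0.177 0.78 -0.02 0 0 0.054 0.9;-0.177 0.78 -0.02 0 0 0.054 0.9"

```text
time_s: 34.4
eef_pos: [425.6, 1.9, 123.8]
ee_rot: [0.0, 1.0, 0.022, -0.002]
force: [-0.8, -0.4, -0.1]
grip_width: 0.901
```

```bash
python3 look.py w10 foot_center; python3 plan.py 428.9 6.1 6 .05
```

```text
cam [501.7   6.4 266.4] look [-0.3 -0.  -1. ] tcp [425.6   2.1 123.9]
foot_center 0.8 [293.2 165.2 345.3 222.8]
foot_center 0.7 [212.8 250.2 244.3 291.1]
foot_center 0.42 [ 24.9   0.  127.2  58.5]
t 34.5 tcp [425.6   2.  124. ] yaw 0.044 zaxis [-0.004 -0.001 -1.   ] grip 0.899 F [-0.6 -0.2  1. ] j6 1.26
wp 0 call 0 : 0.033 -0.033 0.983 0.001 0.008 -0.012  rows 3
```

View pics/w10.png

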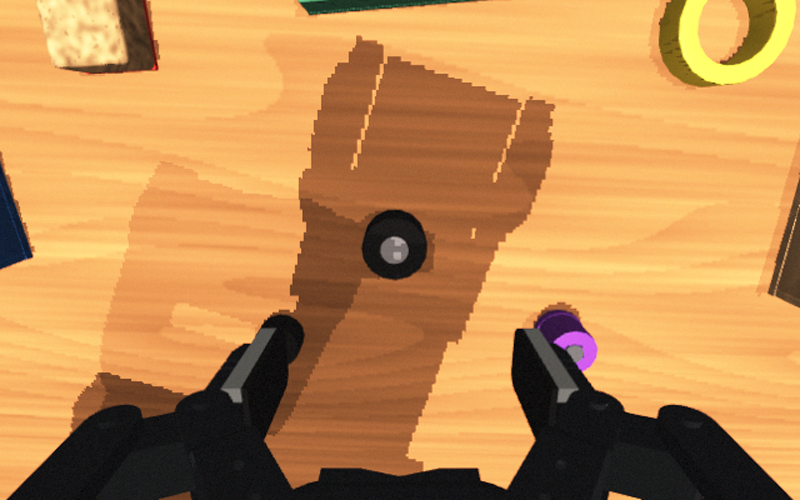

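Larger foot at (395,246) under the gripper; the smaller look-alike is behind the left finger at (285,335). Two earlier views agree on (428.9, 6.1) with top at 26–27 mm.

Call:
drive_tool --series "0.033 -0.033 0 0 0.008 0 0.85;0.033 -0.033 0.35 0 0.008 0 0.85;0.033 -0.033 0.7 0 0.008 0 0.85;0.033 -0.033 0.95 0 0.008 0 0.85;0.033 -0.033 0.985 0 0.008 0 0.85;0.033 -0.033 0.99 0 0.008 0 0.85;0.033 -0.033 0.99 0 0.008 0 0.85"

```text
time_s: 35.2
eef_pos: [429.9, 6.2, 6.4]
ee_rot: [0.001, 1.0, 0.022, 0.001]
force: [-0.1, 0.8, 0.1]
grip_width: 0.849
```

Call:
drive_tool --series "0 0 0 0 0 0 0.55;0 0 0 0 0 0 0;0 0 0 0 0 0 0;0 0 0 0 0 0 0;0 0 0 0 0 0 0;0 0 0 0 0 0 0;0 0 0 0 0 0 0;0 0 0 0 0 0 0" --newtons 30

```text
time_s: 36.0
eef_pos: [430.5, 6.1, 7.4]
ee_rot: [0.001, 1.0, 0.022, 0.002]
force: [-1.3, 2.0, 9.7]
grip_width: 0.435
```

Call:
drive_tool --series "0 0 -0.3 0 0 0 0;0 0 -0.7 0 0 0 0;0 0 -0.98 0 0 0 0;0 0 -0.98 0 0 0 0;0 0 -0.98 0 0 0 0"

```text
time_s: 36.5
eef_pos: [430.1, 6.3, 125.3]
ee_rot: [0.001, 1.0, 0.022, 0.003]
force: [-0.3, -0.6, -1.4]
grip_width: 0.43
```

```bash
python3 plan.py 634 -15 130 .1
```

```text
t 36.5 tcp [430.1   6.3 125.3] yaw 0.045 zaxis [ 0.005 -0.002 -1.   ] grip 0.43 F [-0.3 -0.6 -1.4] j6 1.27
wp 0 call 0 : 0.845 0.126 -0.015 0.002 -0.005 -0.055  rows 3
wp 0 call 1 : 0.841 0.150 -0.017 0.002 -0.005 -0.055  rows 3
```

Call:
drive_tool --series "0.845 0.126 -0.02 0 0 -0.055 0;0.845 0.126 -0.02 0 0 -0.055 0;0.845 0.126 -0.02 0 0 -0.055 0"

```text
time_s: 36.8
eef_pos: [535.4, -5.1, 126.2]
ee_rot: [0.001, 0.999, 0.036, 0.002]
force: [-0.5, -0.5, -0.8]
grip_width: 0.431
```

Call:
drive_tool --series "0.8 0.15 -0.02 0 0 -0.055 0;0.8 0.15 -0.02 0 0 -0.055 0;0.8 0.15 -0.02 0 0 -0.055 0;0.8 0.15 -0.02 0 0 -0.055 0;0.8 0.15 -0.02 0 0 -0.055 0"

```text
time_s: 37.3
eef_pos: [631.0, -15.9, 128.0]
ee_rot: [0.001, 0.999, 0.05, 0.001]
force: [0.1, -0.2, -0.1]
grip_width: 0.429
```

```bash
python3 look.py w11; python3 plan.py 634 -15 40 .1
```

```text
cam [705.9  -7.  271.1] look [-0.3 -0.  -1. ] tcp [631.1 -15.9 128.6]
t 37.35 tcp [631.1 -15.9 128.6] yaw 0.099 zaxis [ 0.003 -0.001 -1.   ] grip 0.431 F [-0.2 -0.1 -0.1] j6 1.26
wp 0 call 0 : 0.022 -0.006 0.738 0.003 -0.006 -0.002  rows 2
```

View pics/w11.png

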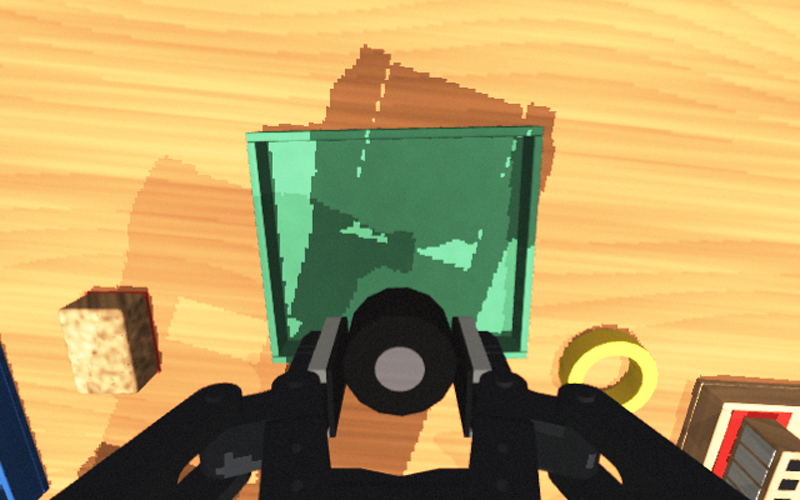

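Foot held level; green tray rim corners (246,133), (544,127), (526,357), (275,357).

Run:
```python
from h import *
import pickle
np.set_printoptions(precision=2,suppress=True)
p=pickle.load(open("pics/w11.pkl","rb"));S=1.25
A=np.array([atz(p,(u/S,v/S),28) for u,v in [(246,133),(544,127),(526,357),(275,357)]])
e=np.roll(A,-1,0)-A;print("rim",A.mean(0),np.linalg.norm(e,axis=1),np.arctan2(e[:,1],e[:,0]))
```

```text
rim [633.13 -14.06  28.  ] [159.23 138.24 157.01 135.06] [-1.45 -3.03  1.67  0.13]
```

Rim 158 x 137 (expected 160 x 140), centre (633,-14), so the target fits.

Call:
drive_tool --series "0.02 -0.01 0 0.003 -0.006 0 0;0.02 -0.01 0.35 0.003 -0.006 0 0;0.02 -0.01 0.7 0.003 -0.006 0 0;0.02 -0.01 0.738 0.003 -0.006 0 0;0.02 -0.01 0.738 0.003 -0.006 0 0;0.02 -0.01 0.738 0.003 -0.006 0 0"

```text
time_s: 37.95
eef_pos: [634.9, -14.8, 42.6]
ee_rot: [0.001, 0.999, 0.05, 0.002]
force: [0.1, 0.0, -0.8]
grip_width: 0.435
```

```bash
python3 plan.py 633.5 -14.5 12.4 .1
```

```text
t 37.95 tcp [634.9 -14.8  42.6] yaw 0.099 zaxis [ 0.004 -0.001 -1.   ] grip 0.435 F [ 0.1  0.  -0.8] j6 1.26
wp 0 call 0 : -0.012 -0.004 0.252 0.003 -0.007 -0.001  rows 1
```

Call:
drive_tool --series "0 0 0.12 0.003 -0.007 0 0;0 0 0.2 0.003 -0.007 0 0;0 0 0.23 0.003 -0.007 0 0;0 0 0.243 0.003 -0.007 0 0;0 0 0.25 0.003 -0.007 0 0;0 0 0.256 0.003 -0.007 0 0;0 0 0.258 0.003 -0.007 0 0;0 0 0.258 0.003 -0.007 0 0"

```text
time_s: 38.75
eef_pos: [635.2, -14.8, 12.5]
ee_rot: [0.0, 0.999, 0.05, 0.0]
force: [-2.0, 0.7, 5.0]
grip_width: 0.427
```

Call:
drive_tool --series "0 0 -0.002 0 0 0 0.48;0 0 -0.002 0 0 0 0.56;0 0 -0.002 0 0 0 0.62;0 0 -0.002 0 0 0 0.62;0 0 -0.002 0 0 0 0.62;0 0 -0.2 0 0 0 0.62;0 0 -0.5 0 0 0 0.62;0 0 -0.95 0 0 0 0.8;0 0 -0.95 0 0 0 0.9;0 0 -0.95 0 0 0 0.9"

```text
time_s: 39.75
eef_pos: [635.7, -14.9, 127.9]
ee_rot: [0.0, 0.999, 0.05, 0.002]
force: [0.2, 0.8, -0.2]
grip_width: 0.901
```

Call:
drive_tool --series "-0.5 0 -0.4 0 0 0 0.9;-0.9 0 -0.8 0 0 0 0.9;-0.9 0 -0.8 0 0 0 0.9;-0.9 0 -0.8 0 0 0 0.9;-0.9 0 -0.8 0 0 0 0.9;-0.9 0 -0.8 0 0 0 0.9"

```text
time_s: 40.35
eef_pos: [527.8, -25.4, 221.5]
ee_rot: [-0.0, 0.999, 0.05, 0.0]
force: [-0.4, 0.1, -0.5]
grip_width: 0.9
```

```bash
python3 look.py w12
python3 - <<'E'
from h import *
p=eyes.capture("scene");save(p,"s9.png",(110,40,440,380),1.7)
t=eyes.capture("top");save(t,"t9.png",(160,130,500,300),2.3)
E
```

```text
cam [602.9 -16.8 364.6] look [-0.3 -0.  -1. ] tcp [527.9 -25.4 221.5]
```

View pics/s9.png

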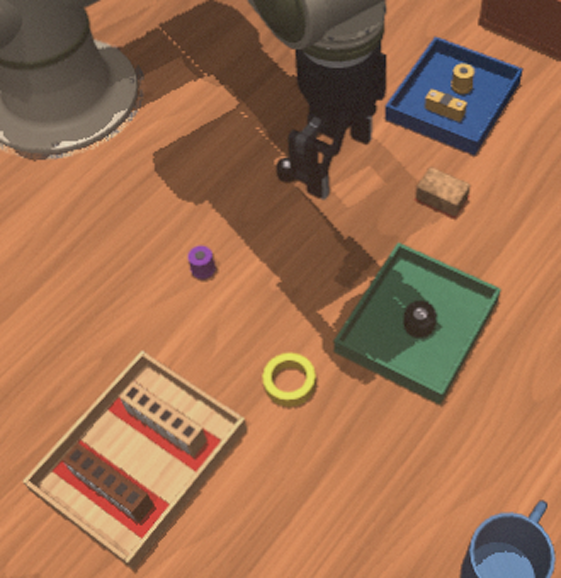

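View pics/t9.png

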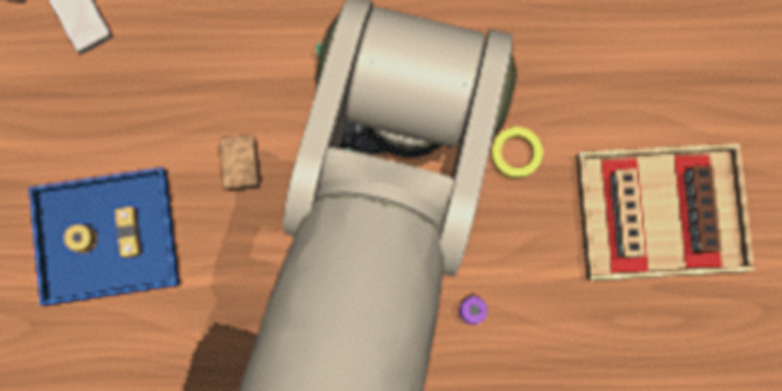

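Both reeds stand on their strips (scene view (163,412) and (108,480)). The stud (462,78) and the clasp (445,104, band up) are side by side in the blue tray, and the foot (420,318) is flat in the green tray. The tape and cork block look unmoved, and the gripper is clear at z = 221.

```bash
python3 -c "
from rig import ctrl,telemetry
s=telemetry.sense();print(s['time_s'],s['force'],max(map(abs,s['dq'])));print(ctrl.finish_job())"
```

```text
40.5 [ 0.03266923 -0.74399369  0.28230579] 0.009629594884526471
the job is handed in; nothing more can be done
None
```

All five parts are in their trays, placed in the order asked, and I handed the job in at 40.5 s of the 141 s allowed. The hand-in reports no verdict.

- **Reed blocks:** the dark one stands on the right-hand strip (y ≈ -378) and the pale one on the left-hand strip (y ≈ -289), both upright and lengthways.
- **Brass parts:** the stud stands on its flat end in the blue tray. The clasp lies beside it, band up, with about a 30 mm gap.
- **Rubber foot:** the larger of the two black feet lies flat in the green tray.

**Set-down:** each part was lowered until light contact (5–7 N) before release. The highest wrist force reported at the end of any move was about 10 N.

**Last checks:** the final scene and top views show all the parts placed as described, with the arm hiding the green tray in the top view. The purple stud, tape and cork block look unmoved. The arm was still and clear of everything. The small black foot, partly hidden by the arm in those views, was never touched.

**Measurements that disagreed:**
- Tray rims came out 1–5 mm small against the stated sizes.
- The first colour-mask fits for the strips and the green tray were poor, so I used close wrist-camera measurements instead.
- The dark reed, seen from above after placing, was about 2 mm off its target across the strip, well within the strip's width.
- For the two reeds and the clasp, I checked height by apparent size in one close view rather than by triangulating two. The stud and foot were triangulated and agreed within 1 mm.

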